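Load the shipping rack with sample tubes in reverse order

ROBOT

A 6-joint arm with a two-finger parallel gripper is mounted at the origin on the work surface. World frame = base frame: x ahead of the robot, y to its left, z up, the work surface at z = 0. Lengths are in mm, angles in rad, forces in N, time in s.
With the tool pointing down it reaches from about 350 to 875 mm from the base axis. Payload 4.2 kg.
Tool frame: the origin (TCP) lies midway between the tips of the shut fingers; the grasp point (between the pads) lies 19 mm behind it; y points along the fingers, x is the direction in which the jaws open and shut, and the axes are right-handed (so a half turn about y gives the same grasp; the last joint's range is limited). The gripper opens to 85 mm and grips with 20 to 120 N. Pads are 22 mm wide; open, the fingers measure 114 mm over their backs; the gripper's body (76 mm by 85 mm) begins 54 mm behind the grasp point. The pads swing forward as they close: fully open they stand 13 mm farther back than shut.
Start: joints at [-0.895, 0.385, 0.008, 0, -1.194, -0.259], TCP at [253.035, -571.465, 231.312] pointing down, gripper open.
Joint ranges: [-3.14, 3.14], [-1.21, 2.06], [-1.07, 1.41], [-3.16, 2.05], [-2.99, -0.16], [-3.1, 3.1]. Speed limits (rad/s): [2.79, 2.79, 3.14, 3.14, 3.14, 3.14].

INTERFACE

Orientations are given as a unit quaternion [x, y, z, w].
In Python, from bench import read_state, get_image, job_done gives the robot as it stands.
- The arm moves only by the tool play_rows, never from a script. Its argument "series" is a list of rows, each a list of 7 numbers: the shift along the tool's x, y, z in m, then the turn, a rotation vector about the tool's x, y, z in rad, then the finger opening in m, from 0 to 0.0854. In form: [[x, y, z, wx, wy, wz, claw], ...]. A call has 1 to 10 rows; each row shifts and turns the pose as measured when the row begins, along the tool's axes as they then stand; what a row does not reach is not made up. A row lasts 1/10 s, in which the tool goes at most 50 mm and 8.59 degrees, less where a joint would pass 70% of its speed; a pose out of reach is approached as far as the arm can. A call with a gripper value outside its range is refused whole. The fingers move at their own pace and stop on an object; the grip force is fixed at half the most. Time passes only in rows, so rows that do not move let the fingers close. It gives the time, the measured TCP pose, the force and the opening at its end, in the units of the state.
- read_state(): the state, without advancing time (a new reading comes with each control period).
- get_image(name): name is "scene" or "side" or "wrist"; returns a dict with "color" (480x640x3 uint8, red, green, blue), "intrinsics" (3x3 intrinsics, pixels), "D" ([k1, k2, p1, p2, k3] as OpenCV has them; the pictures are not rectified), "origin" and "orientation" of the camera in the world. Camera axes: x right, y down, z forward; pixel columns grow to the right and rows downward; lengths in mm; the calibration is good to about 2 mm. A picture is of the moment at which its call begins. There is no depth.
- job_done(): hands the job in, once; it reports no verdict.
The state is a dict: "clock": time; "joints": joint angles; "joint_vel": joint speeds; "joint_efforts": joint torques, N m; "position": TCP position; "ee_rot": TCP orientation; "contact_force": force on the tool from outside, world axes, zero at the start; "wrist_torque": the same for the moment, N m; "gripper_width": finger opening in mm.
Only numpy, scipy, OpenCV 4.12 (cv2) and the standard library are available. Lean on these libraries where they do the work, as an engineer would, in place of code of your own. Each camera call takes 0.05 s, during which the arm holds its last target. There are 200 camera calls.

TASK

Move the four sample tubes from the white collection rack into the grey shipping rack, one to a pocket, in reverse order: the tube nearest the turquoise end of the collection rack goes to the pocket farthest from the turquoise end of the shipping rack, and so on along the row. Never let a tube tip over; leave all four standing upright on the floors of their pockets.

Things in the scene. Friction and masses are not known exactly. Their poses are not given: they have to be found in the camera images.
- tube_red: sample tube with a red screw cap, free-standing, rigid, closed, about 50 g, 90 mm tall. Origin: centre of its underside; z up along the tube. Clear body 28 mm across (flat foot 30 mm), white label; the cap is a cylinder 34 mm across from 68 to 90 mm above the origin, the place to grip it. Starts standing loosely in the seat with the red rim
- tube_yellow: sample tube with a yellow screw cap, free-standing, rigid, closed, about 50 g, 90 mm tall. Origin: centre of its underside; z up along the tube. Clear body 28 mm across (flat foot 30 mm), white label; the cap is a cylinder 34 mm across from 68 to 90 mm above the origin, the place to grip it. Starts standing loosely in the seat with the yellow rim
- tube_green: sample tube with a green screw cap, free-standing, rigid, closed, about 50 g, 90 mm tall. Origin: centre of its underside; z up along the tube. Clear body 28 mm across (flat foot 30 mm), white label; the cap is a cylinder 34 mm across from 68 to 90 mm above the origin, the place to grip it. Starts standing loosely in the seat with the green rim
- tube_black: sample tube with a black screw cap, free-standing, rigid, closed, about 50 g, 90 mm tall. Origin: centre of its underside; z up along the tube. Clear body 28 mm across (flat foot 30 mm), white label; the cap is a cylinder 34 mm across from 68 to 90 mm above the origin, the place to grip it. Starts standing loosely in the seat with the black rim
- seat_red: red-rimmed seat, fixed square seat on the collection rack where the red-capped tube stands at the start (its place in the row varies; it stays put and shows where the tube came from). 58 mm square outside, 52 mm inside, floor 5 mm and rim 18 mm above its origin, which is the centre of its underside, 6 mm above the table
- seat_yellow: yellow-rimmed seat, fixed square seat on the collection rack where the yellow-capped tube stands at the start (its place in the row varies; it stays put and shows where the tube came from). 58 mm square outside, 52 mm inside, floor 5 mm and rim 18 mm above its origin, which is the centre of its underside, 6 mm above the table
- seat_green: green-rimmed seat, fixed square seat on the collection rack where the green-capped tube stands at the start (its place in the row varies; it stays put and shows where the tube came from). 58 mm square outside, 52 mm inside, floor 5 mm and rim 18 mm above its origin, which is the centre of its underside, 6 mm above the table
- seat_black: black-rimmed seat, fixed square seat on the collection rack where the black-capped tube stands at the start (its place in the row varies; it stays put and shows where the tube came from). 58 mm square outside, 52 mm inside, floor 5 mm and rim 18 mm above its origin, which is the centre of its underside, 6 mm above the table
- collection_rack: fixed white plate, 70 (x) by 246 (y) by 6 mm, carrying the four rimmed seats in a row along its y axis, centres at y = +90, +30, -30, -90 mm, x = 0. A turquoise block at its +y end, 20 mm wide, 26 mm high, marks its turquoise end. Origin: centre of its underside, on the table, midway along the row; z up. Left or right, position and yaw vary
- shipping_rack: fixed grey tray with four empty pockets in a row along its y axis, centres at y = +90, +30, -30, -90 mm, x = 0. Pockets 54 mm square inside; floor 5 mm, wall tops 22 mm above the origin, walls 6 mm thick. A turquoise block at the +y end, 26 mm high, marks its turquoise end. Origin: centre of its underside, on the table, midway along the row; z up. Position and yaw vary
There are look-alikes about, which are no part of the job. What is shaped like the tube_yellow but blue is not meant.

How it is judged (in metres and radians):
At the end, for the whole second after the job is handed in: each tube stands in the shipping-rack pocket mirroring its starting seat (1st from the turquoise end to 4th, 2nd to 3rd, 3rd to 2nd, 4th to 1st): within 14 mm of the pocket centre along each rack axis, foot on its floor (within 5 mm), upright within 0.12 rad, at rest (under 20 mm/s) (((y of seat_red in the frame of collection_rack between 0.07 and 0.11 m and y of tube_red in the frame of shipping_rack between -0.104 and -0.076 m) or (y of seat_red in the frame of collection_rack between 0.01 and 0.05 m and y of tube_red in the frame of shipping_rack between -0.044 and -0.016 m) or (y of seat_red in the frame of collection_rack between -0.05 and -0.01 m and y of tube_red in the frame of shipping_rack between 0.016 and 0.044 m) or (y of seat_red in the frame of collection_rack between -0.11 and -0.07 m and y of tube_red in the frame of shipping_rack between 0.076 and 0.104 m)) and x of tube_red in the frame of shipping_rack between -0.014 and 0.014 m and z of tube_red in the frame of shipping_rack between 0.002 and 0.01 m and angle between each of tube_red, tube_yellow, tube_green, tube_black's own z axis and vertical below 0.12 rad and linear speed of each of tube_red, tube_yellow, tube_green, tube_black below 0.02 m/s and ((y of seat_yellow in the frame of collection_rack between 0.07 and 0.11 m and y of tube_yellow in the frame of shipping_rack between -0.104 and -0.076 m) or (y of seat_yellow in the frame of collection_rack between 0.01 and 0.05 m and y of tube_yellow in the frame of shipping_rack between -0.044 and -0.016 m) or (y of seat_yellow in the frame of collection_rack between -0.05 and -0.01 m and y of tube_yellow in the frame of shipping_rack between 0.016 and 0.044 m) or (y of seat_yellow in the frame of collection_rack between -0.11 and -0.07 m and y of tube_yellow in the frame of shipping_rack between 0.076 and 0.104 m)) and x of tube_yellow in the frame of shipping_rack between -0.014 and 0.014 m and z of tube_yellow in the frame of shipping_rack between 0.002 and 0.01 m and ((y of seat_green in the frame of collection_rack between 0.07 and 0.11 m and y of tube_green in the frame of shipping_rack between -0.104 and -0.076 m) or (y of seat_green in the frame of collection_rack between 0.01 and 0.05 m and y of tube_green in the frame of shipping_rack between -0.044 and -0.016 m) or (y of seat_green in the frame of collection_rack between -0.05 and -0.01 m and y of tube_green in the frame of shipping_rack between 0.016 and 0.044 m) or (y of seat_green in the frame of collection_rack between -0.11 and -0.07 m and y of tube_green in the frame of shipping_rack between 0.076 and 0.104 m)) and x of tube_green in the frame of shipping_rack between -0.014 and 0.014 m and z of tube_green in the frame of shipping_rack between 0.002 and 0.01 m and ((y of seat_black in the frame of collection_rack between 0.07 and 0.11 m and y of tube_black in the frame of shipping_rack between -0.104 and -0.076 m) or (y of seat_black in the frame of collection_rack between 0.01 and 0.05 m and y of tube_black in the frame of shipping_rack between -0.044 and -0.016 m) or (y of seat_black in the frame of collection_rack between -0.05 and -0.01 m and y of tube_black in the frame of shipping_rack between 0.016 and 0.044 m) or (y of seat_black in the frame of collection_rack between -0.11 and -0.07 m and y of tube_black in the frame of shipping_rack between 0.076 and 0.104 m)) and x of tube_black in the frame of shipping_rack between -0.014 and 0.014 m and z of tube_black in the frame of shipping_rack between 0.002 and 0.01 m); the robot touches nothing.
It fails at once if the red-capped tube is tipped over (more than 45 degrees) (angle between tube_red's own z axis and vertical above 0.785 rad).
It fails at once if the yellow-capped tube is tipped over (more than 45 degrees) (angle between tube_yellow's own z axis and vertical above 0.785 rad).
It fails at once if the green-capped tube is tipped over (more than 45 degrees) (angle between tube_green's own z axis and vertical above 0.785 rad).
It fails at once if the black-capped tube is tipped over (more than 45 degrees) (angle between tube_black's own z axis and vertical above 0.785 rad).
It also fails if it takes over 106 s, if anything falls off the work surface, if the arm or the gripper's body presses on something with over 40 N, if the wrist force passes 120 N, or if a joint passes its speed limit or range.

## Working session

There is one attempt and no reset: what is moved stays moved. The work goes in short steps, Python scripts to look and compute and a tool call to move; the robot and the scene stay as the last step left them, time stands still between calls to the robot, and variables do not carry over. Pictures are saved under pics/ and viewed, about 12 in all and at most 16, crops included, and the job is handed in when it is done.

Besides the shell and the picture viewer there is one more tool, called after "Emit:" as name(argument=value, ...) on one line, values as JSON. play_rows: Moves the arm, as the interface text tells. Its arguments: {"type":"object","properties":{"series":{"type":"array","items":{"type":"array","items":{"type":"number"}}}},"required":["series"]}

```bash
mkdir -p pics; python3 - <<'E'
from bench import *
import cv2,pickle
s=read_state();print(s)
d={n:get_image(n) for n in("scene","side","wrist")}
pickle.dump(d,open("im0.pkl","wb"))
for n in d:
    cv2.imwrite(f"pics/{n}0.png",d[n]["color"][:,:,::-1]);print(n,d[n]["intrinsics"],d[n]["D"],d[n]["origin"],d[n]["orientation"])
E
```

```text
{'clock': 0.0, 'joints': array([-8.95424566e-01,  3.85544859e-01,  6.60836619e-03, -4.83030837e-04,
       -1.19397336e+00, -2.58587089e-01]), 'joint_vel': array([ 1.21591237e-03, -2.24525587e-04,  8.47565196e-05, -9.36990260e-04,
        1.17720770e-03, -6.38552085e-04]), 'joint_efforts': array([-1.37253774e-03, -3.92289984e+01,  1.88397574e+01,  4.18628499e+00,
       -4.71541731e-03, -9.42348407e-06]), 'position': array([ 252.78382272, -570.96089696,  230.22416756]), 'ee_rot': array([ 0.38513134,  0.592976  , -0.59220663, -0.38645132]), 'contact_force': array([-0.88292357,  0.39589231,  0.3652938 ]), 'wrist_torque': array([-0.00827192, -0.01601142,  0.02627366]), 'gripper_width': 85.78403949598092}
scene [[457.90596372   0.         320.71847259]
 [  0.         457.90596372 246.14043861]
 [  0.           0.           1.        ]] [-0.00808066  0.          0.          0.          0.        ] [1270.3301818   -72.23960968  638.39022182] [ 0.66132244  0.61508895 -0.28360425 -0.32231483]
side [[439.29148951   0.         326.28919147]
 [  0.         439.29148951 243.1574996 ]
 [  0.           0.           1.        ]] [-0.04878913  0.          0.          0.          0.        ] [287.78994896 435.55921049 569.52750354] [-0.22518201  0.8989675  -0.3616658   0.10172681]
wrist [[348.04207178   0.         317.92515852]
 [  0.         348.04207178 231.94599637]
 [  0.           0.           1.        ]] [-0.05864362  0.          0.          0.          0.        ] [ 187.0356942  -598.83208006  372.68551273] [0.54012923 0.82938843 0.12003168 0.07725052]
```

View pics/scene0.png

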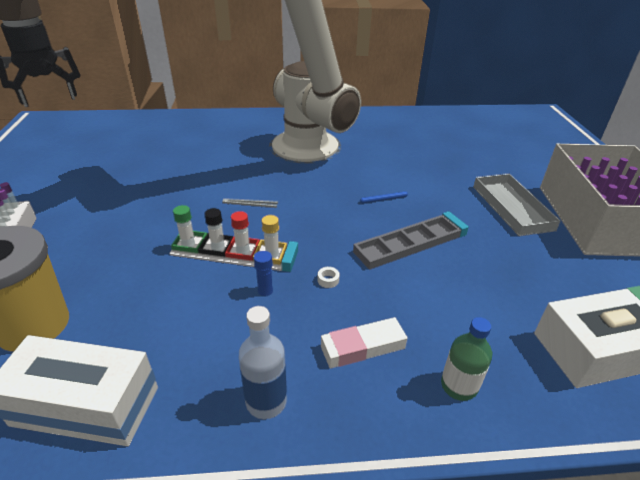

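View pics/side0.png

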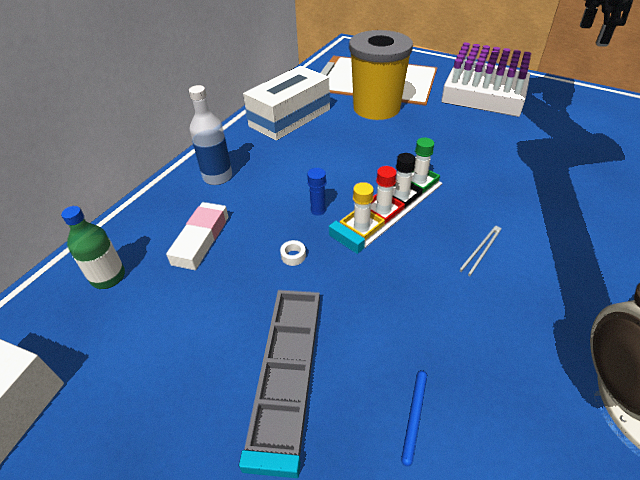

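Scene view: the collection rack is at about (235,240) with its turquoise block at (290,255). From turquoise the order is yellow, red, black, green. The blue tube at (263,272) is the decoy. The grey tray is at (410,240), with its turquoise block at (456,224). The side view agrees.

```bash
cat > h.py <<'E'
import numpy as np,cv2
from scipy.spatial.transform import Rotation as R
def ray(c,uv):
    p=cv2.undistortPoints(np.array(uv,float).reshape(-1,1,2),c["intrinsics"],np.array(c["D"])).reshape(-1,2)
    return R.from_quat(c["orientation"]).apply(np.c_[p,np.ones(len(p))])
def plane(c,uv,z):
    d=ray(c,uv);o=np.array(c["origin"]);return o+d*((z-o[2])/d[:,2])[:,None]
def tri(cs,uvs):
    A=np.zeros((3,3));b=np.zeros(3)
    for c,uv in zip(cs,uvs):
        d=ray(c,uv)[0];d/=np.linalg.norm(d);P=np.eye(3)-np.outer(d,d);A+=P;b+=P@np.array(c["origin"])
    return np.linalg.solve(A,b)
def proj(c,X):
    r=R.from_quat(c["orientation"]).inv();o=np.array(c["origin"])
    return cv2.projectPoints(r.apply(np.atleast_2d(X)-o),np.zeros(3),np.zeros(3),c["intrinsics"],np.array(c["D"]))[0].reshape(-1,2)
def blobs(c,lo,hi,amin=40):
    hsv=cv2.cvtColor(c["color"],cv2.COLOR_RGB2HSV)
    n,l,s,ce=cv2.connectedComponentsWithStats(cv2.inRange(hsv,lo,hi))
    return sorted([(int(s[i,4]),ce[i].round(1).tolist(),s[i,:4].tolist()) for i in range(1,n) if s[i,4]>=amin],reverse=True),l
E
python3 - <<'E'
import pickle;from h import *
d=pickle.load(open("im0.pkl","rb"))
C={"red":((0,150,90),(6,255,255)),"yellow":((20,150,90),(28,255,255)),"green":((50,150,40),(70,255,255)),"turq":((85,150,60),(95,255,255)),"black":((0,0,0),(179,255,28)),"grey":((0,0,60),(179,40,140))}
for n in("scene","side"):
    for k,(a,b) in C.items(): print(n,k,blobs(d[n],a,b,60)[0][:7])
a=cv2.resize(d["scene"]["color"][205:275,345:475],None,fx=6,fy=6,interpolation=cv2.INTER_CUBIC)
b=cv2.resize(d["side"]["color"][280:480,230:330],None,fx=3,fy=3,interpolation=cv2.INTER_CUBIC)
cv2.imwrite("pics/c1.png",a[:,:,::-1])
cv2.imwrite("pics/c2.png",b[:,:,::-1])
E
```

```text
scene red [(219, [239.4, 220.0], [232, 212, 16, 17]), (147, [235.9, 252.6], [225, 237, 28, 23])]
scene yellow [(73, [43.5, 333.4], [17, 323, 49, 22])]
scene green []
scene turq []
scene black [(89, [213.2, 220.1], [206, 216, 15, 9]), (70, [211.2, 252.3], [199, 250, 25, 6])]
scene grey [(7421, [305.3, 83.2], [270, 0, 91, 163]), (5674, [589.5, 211.5], [540, 144, 100, 112]), (3518, [581.5, 354.3], [535, 304, 105, 84]), (2638, [405.6, 241.0], [354, 215, 107, 54]), (2088, [517.9, 205.3], [474, 174, 86, 62]), (2087, [21.0, 253.4], [0, 223, 48, 66]), (2023, [155.9, 46.8], [136, 0, 40, 109])]
side red [(329, [385.9, 176.4], [377, 166, 19, 21]), (158, [395.4, 208.9], [384, 198, 21, 25])]
side yellow [(2805, [377.7, 87.5], [352, 56, 57, 64]), (372, [362.7, 193.3], [353, 183, 20, 22]), (303, [364.4, 223.9], [340, 211, 45, 28])]
side green [(282, [424.5, 146.9], [416, 138, 18, 19]), (143, [429.4, 180.7], [411, 170, 29, 23])]
side turq [(1294, [269.4, 463.4], [239, 450, 61, 28]), (536, [346.1, 236.1], [329, 221, 35, 32])]
side black [(1075, [606.5, 15.1], [581, 0, 51, 44]), (328, [603.3, 364.9], [593, 329, 33, 75]), (246, [405.2, 163.4], [396, 153, 19, 20]), (153, [381.2, 40.6], [369, 36, 25, 10]), (131, [413.8, 193.7], [404, 183, 19, 24])]
side grey [(51158, [114.4, 99.4], [0, 0, 299, 293]), (6650, [285.4, 374.5], [246, 291, 73, 164]), (3195, [25.2, 402.5], [0, 354, 64, 110]), (1265, [379.8, 46.4], [350, 30, 63, 32]), (346, [112.0, 260.9], [99, 243, 23, 36]), (279, [203.1, 249.3], [193, 230, 21, 39]), (226, [612.9, 399.8], [599, 379, 41, 42])]
```

View pics/c1.png

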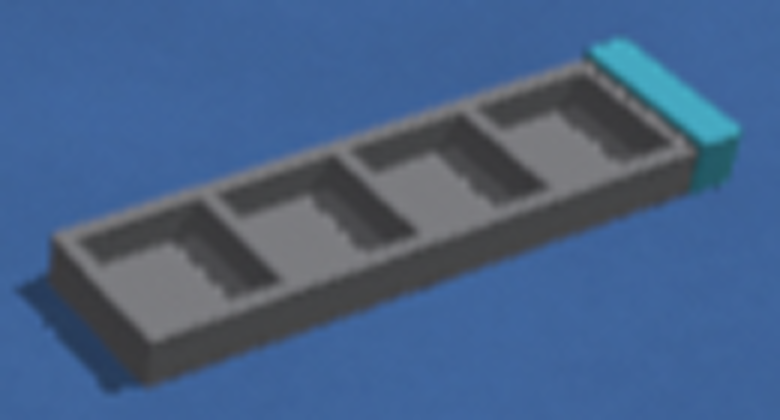

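View pics/c2.png

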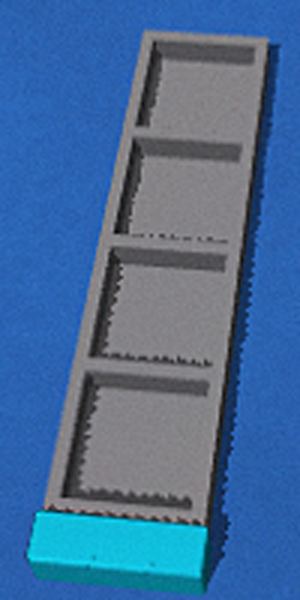

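Crop 1 shows the tray's top corners at (52,237), (150,343), (695,150) and (585,62). Crop 2 shows them at (268,40), (146,33), (40,513) and (207,522). I read the order as -x-y, +x-y, +x+y, -x+y.

```bash
python3 - <<'E'
import pickle;from h import *
d=pickle.load(open("im0.pkl","rb"));S,T=d["scene"],d["side"]
a=(np.array([(52,237),(150,343),(695,150),(585,62)])+.5)/6-.5+[345,205]
b=(np.array([(268,40),(146,33),(40,513),(207,522)])+.5)/3-.5+[230,280]
A=plane(S,a,22);B=plane(T,b,22)
t=np.array([tri((S,T),(x,y)) for x,y in zip(a,b)])
print(t.round(1));print((A-B).round(1))
for P in(A,B,t):
    c=P.mean(0);v=P[2]+P[3]-P[0]-P[1];print("ctr",c.round(1),"len",np.linalg.norm(v)/2,"wid",np.linalg.norm(P[0]-P[1]),np.linalg.norm(P[2]-P[3]),"yaw(y axis)",np.arctan2(-v[0],v[1]))
C={"red":((0,150,60),(6,255,255)),"yellow":((18,130,60),(32,255,255)),"green":((45,120,25),(75,255,255)),"black":((0,0,0),(179,255,40)),"turq":((82,110,60),(97,255,255)),"blue":((100,130,20),(125,255,110))}
g={}
for k,(lo,hi) in C.items():
    print(k,[x for x in blobs(S,lo,hi,50)[0] if 160<x[1][0]<310 and 195<x[1][1]<300])
    for n,c in(("s",S),("t",T)):
        w=blobs(c,lo,hi,50)[0]
        r=(160,310,195,232) if n=="s" else (350,440,135,200)
        w=[x for x in w if r[0]<x[1][0]<r[1] and r[2]<x[1][1]<r[3]]
        if w: x,y,ww,hh=w[0][2]; g[k,n]=np.array([x+(ww-1)/2,y+(hh-1)/2]),w[0][1]
for k in C:
    if (k,"s") in g and (k,"t") in g: print(k,tri((S,T),(g[k,"s"][0],g[k,"t"][0])).round(1),tri((S,T),(g[k,"s"][1],g[k,"t"][1])).round(1), plane(S,g[k,"s"][0],90)[0,:2].round(1),plane(T,g[k,"t"][0],90)[0,:2].round(1))
E
```

```text
[[510.7  74.   19.6]
 [570.2  99.9  19.5]
 [474.  325.5  20.1]
 [413.9 298.3  20.1]]
[[ 4.3 -1.4  0. ]
 [ 4.5 -1.6  0. ]
 [ 1.9 -3.7  0. ]
 [ 4.2  0.2  0. ]]
ctr [495.1 198.6  22. ] len 244.19407396848734 wid 64.59117304205785 63.77267133396677 yaw(y axis) 0.408985771760676
ctr [491.3 200.2  22. ] len 243.85544489722025 wid 64.50154635506583 67.5105497218354 yaw(y axis) 0.4036290978784695
ctr [492.2 199.4  19.8] len 244.78409428100846 wid 64.77624772868194 65.94527250000405 yaw(y axis) 0.40526798687360216
red [(219, [239.4, 220.0], [232, 212, 16, 17]), (163, [235.5, 252.2], [225, 237, 28, 23])]
yellow [(238, [270.0, 223.8], [262, 216, 17, 17]), (83, [280.3, 253.1], [273, 243, 13, 21])]
green [(227, [181.8, 213.5], [174, 206, 17, 16]), (106, [182.1, 246.6], [172, 236, 26, 16])]
black [(167, [212.9, 217.7], [206, 209, 16, 16]), (148, [208.9, 249.2], [198, 235, 27, 21])]
turq [(318, [289.4, 256.0], [282, 242, 16, 29])]
blue [(695, [254.8, 284.0], [229, 261, 42, 39]), (144, [161.9, 249.7], [152, 245, 19, 10])]
red [ 504.7 -163.5   89.1] [ 504.5 -163.4   88.6] [ 507.2 -162.6] [ 504.2 -163.8]
yellow [ 521.3 -101.5   88.4] [ 521.1 -101.5   88.8] [ 524.2 -101. ] [ 520.5 -100.4]
green [ 475.7 -282.3   89. ] [ 475.2 -282.9   88.8] [ 478.1 -281.3] [ 475.2 -281.9]
black [ 489.6 -217.1   89.2] [ 489.7 -219.    87. ] [ 492.2 -216. ] [ 489.1 -217.6]
```

```bash
cat > plan.py <<'E'
# usage: plan(x,y,z,yaw,n) -> rows in tool axes (yaw = world direction of tool x, mod pi)
import sys;from h import *;from bench import read_state
def plan(x,y,z,yaw,n,lag=1.0):
    s=read_state();q=R.from_quat(s["ee_rot"]);p=np.array(s["position"])
    M=q.as_matrix();cur=np.arctan2(M[1,0],M[0,0])
    dy=(yaw-cur+np.pi/2)%np.pi-np.pi/2
    T=R.from_euler("z",yaw if abs(((yaw-cur+np.pi)%(2*np.pi))-np.pi)<np.pi/2+1e-6 else yaw+np.pi)*R.from_matrix(np.array([[1,0,0],[0,0,1],[0,-1,0]]).T)
    rv=(q.inv()*T).as_rotvec()
    print("clk",round(s["clock"],2),"pos",p.round(1),"tilt",M[:,1].round(3),"yaw",round(cur,3),"dyaw",round(dy,3),"j6",s["joints"][5].round(2),"w",round(s["gripper_width"],1),"F",s["contact_force"].round(1))
    D=np.array([x,y,z])-p;rows=[]
    for i in range(n):
        rows.append(np.r_[(q.inv().apply(D/n)/1000).round(4),(rv/n).round(3)]);q=q*R.from_rotvec(rv/n)
    for r in rows: print(r.tolist())
if __name__=="__main__":
    a=list(map(float,sys.argv[1:6]));plan(*a[:4],int(a[4]))
E
python3 - <<'E'
import pickle;from h import *
d=pickle.load(open("im0.pkl","rb"))
print("decoy", tri((d["scene"],d["side"]),((263.,257.),(316.5,176.))), plane(d["side"],[(317,213)],0))
E
python3 plan.py 521.2 -101.3 150 -0.247 10
```

```text
decoy [ 618.55517621 -113.92295812   84.02559237] [[ 617.09384316 -107.23868202    0.        ]]
clk 0.15 pos [ 252.9 -571.1  230.5] tilt [-0.001  0.001 -1.   ] yaw 1.987 dyaw 0.907 j6 -0.26 w 85.7 F [-0.4  0.4 -0.9]
[0.0321, 0.0081, -0.0436, -0.282, -0.0, -0.138]
[0.0298, 0.0241, -0.039, -0.282, -0.0, -0.138]
[0.0255, 0.0378, -0.0302, -0.282, -0.0, -0.138]
[0.0196, 0.0478, -0.018, -0.282, -0.0, -0.138]
[0.0126, 0.0531, -0.0036, -0.282, -0.0, -0.138]
[0.0052, 0.0532, 0.0115, -0.282, -0.0, -0.138]
[-0.0018, 0.0481, 0.0259, -0.282, -0.0, -0.138]
[-0.0078, 0.0383, 0.0382, -0.282, -0.0, -0.138]
[-0.0122, 0.0248, 0.0472, -0.282, -0.0, -0.138]
[-0.0145, 0.0088, 0.052, -0.282, -0.0, -0.138]
```

```bash
sed -i 's/\[0,-1,0\]\]).T)/[0,-1,0]]))/' plan.py; python3 plan.py 521.2 -101.3 170 -0.247 12
```

```text
clk 0.15 pos [ 252.9 -571.1  230.5] tilt [-0.001  0.001 -1.   ] yaw 1.987 dyaw 0.907 j6 -0.26 w 85.7 F [-0.4  0.4 -0.9]
[0.0267, 0.0051, -0.0363, 0.0, -0.076, 0.0]
[0.0239, 0.0051, -0.0382, 0.0, -0.076, 0.0]
[0.021, 0.0051, -0.0399, 0.0, -0.076, 0.0]
[0.0179, 0.0051, -0.0414, 0.0, -0.076, 0.0]
[0.0147, 0.0051, -0.0426, 0.0, -0.076, 0.0]
[0.0115, 0.0051, -0.0436, 0.0, -0.076, 0.0]
[0.0081, 0.0051, -0.0443, 0.0, -0.076, 0.0]
[0.0048, 0.005, -0.0448, 0.0, -0.076, 0.0]
[0.0014, 0.005, -0.0451, 0.0, -0.076, 0.0]
[-0.002, 0.005, -0.045, 0.0, -0.076, 0.0]
[-0.0054, 0.005, -0.0448, 0.0, -0.076, 0.0]
[-0.0088, 0.005, -0.0442, 0.0, -0.076, 0.0]
```

Emit:
play_rows(series=[[0.027, 0.005, -0.036, 0, -0.076, 0, 0.065], [0.024, 0.005, -0.038, 0, -0.076, 0, 0.065], [0.021, 0.005, -0.04, 0, -0.076, 0, 0.065], [0.018, 0.005, -0.041, 0, -0.076, 0, 0.065], [0.015, 0.005, -0.043, 0, -0.076, 0, 0.065], [0.012, 0.005, -0.044, 0, -0.076, 0, 0.065], [0.008, 0.005, -0.044, 0, -0.076, 0, 0.065], [0.005, 0.005, -0.045, 0, -0.076, 0, 0.065], [0.001, 0.005, -0.045, 0, -0.076, 0, 0.065], [-0.002, 0.005, -0.045, 0, -0.076, 0, 0.065]])

```text
clock: 1.15
position: [474.8, -165.9, 176.2]
ee_rot: [0.131, 0.695, -0.694, -0.133]
contact_force: [0.1, -0.7, -0.3]
gripper_width: 65.0
```

```bash
python3 plan.py 521.2 -101.3 160 -0.247 5
```

```text
clk 1.15 pos [ 474.8 -165.9  176.2] tilt [-0.003  0.002 -1.   ] yaw 2.767 dyaw 0.127 j6 -0.36 w 65.0 F [ 0.1 -0.7 -0.3]
[-0.0039, 0.0033, -0.0154, 0.0, -0.025, 0.001]
[-0.0043, 0.0032, -0.0153, 0.0, -0.025, 0.001]
[-0.0047, 0.0032, -0.0152, 0.0, -0.025, 0.001]
[-0.0051, 0.0032, -0.0151, 0.0, -0.025, 0.001]
[-0.0055, 0.0032, -0.0149, 0.0, -0.025, 0.001]
```

Emit:
play_rows(series=[[-0.004, 0.003, -0.0155, 0, -0.025, 0.001, 0.065], [-0.0045, 0.003, -0.0155, 0, -0.025, 0.001, 0.065], [-0.005, 0.003, -0.0155, 0, -0.025, 0.001, 0.065], [-0.005, 0.003, -0.0155, 0, -0.025, 0.001, 0.065], [-0.0055, 0.003, -0.015, 0, -0.025, 0.001, 0.065], [0, 0, 0, 0, 0, 0, 0.065]])

```text
clock: 1.75
position: [525.5, -91.3, 158.9]
ee_rot: [0.082, 0.703, -0.702, -0.082]
contact_force: [-0.1, -0.2, -0.5]
gripper_width: 65.1
```

```bash
python3 plan.py 521.2 -101.3 72 -0.247 4; python3 - <<'E'
from bench import *;from h import *
c=get_image("wrist");im=c["color"].copy()
for X in([521.2,-101.3,101],[504.6,-163.5,101],[489.6,-217.5,101]): 
    cv2.circle(im,tuple(int(v) for v in proj(c,X)[0]),4,(255,0,255),-1);print(proj(c,X))
cv2.imwrite("pics/w1.png",im[:,:,::-1])
E
```

```text
clk 1.75 pos [525.5 -91.3 158.9] tilt [ 0.     0.001 -1.   ] yaw 2.908 dyaw -0.014 j6 -0.36 w 65.1 F [-0.1 -0.2 -0.5]
[0.0005, 0.0217, 0.0027, 0.0, 0.003, 0.0]
[0.0005, 0.0217, 0.0027, 0.0, 0.003, 0.0]
[0.0004, 0.0217, 0.0027, 0.0, 0.003, 0.0]
[0.0004, 0.0217, 0.0027, 0.0, 0.003, 0.0]
[[320.28314187 233.24528879]]
[[323.6954125  121.40890142]]
[[328.18278828   9.47056141]]
```

View pics/w1.png

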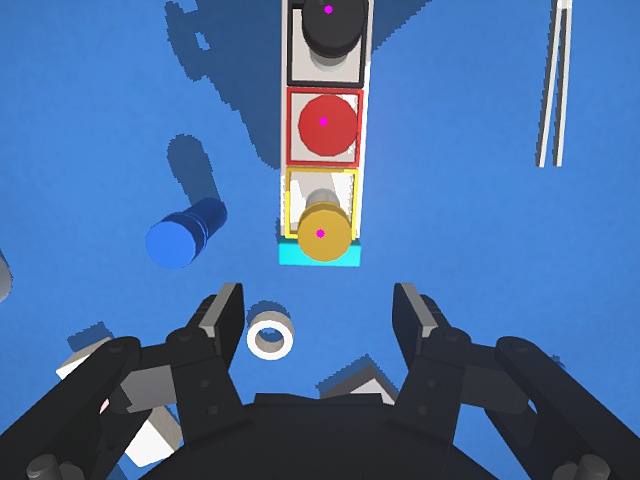

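The wrist view shows the yellow cap at (325,233) and the red cap at (327,126). The markers are within about 3 mm of both, so I'm descending on yellow.

Emit:
play_rows(series=[[0.001, 0.015, 0.005, 0, 0.006, 0, 0.065], [0.001, 0.02, 0.004, 0, 0.004, 0, 0.065], [0, 0.02, 0.002, 0, 0, 0, 0.065], [0, 0.018, 0, 0, 0, 0, 0.065], [0, 0.01, 0, 0, 0, 0, 0.065], [0, 0.002, 0, 0, 0, 0, 0.065]])

```text
clock: 2.4
position: [520.6, -105.0, 73.2]
ee_rot: [0.089, 0.702, -0.701, -0.086]
contact_force: [0.1, -0.6, 0.4]
gripper_width: 65.1
```

```bash
python3 plan.py 519.5 -101.5 68 -0.247 1
```

```text
clk 2.4 pos [ 520.6 -105.    73.2] tilt [ 0.004  0.001 -1.   ] yaw 2.893 dyaw 0.002 j6 -0.35 w 65.1 F [ 0.1 -0.6  0.4]
[0.0019, 0.0052, -0.0031, 0.002, -0.002, -0.003]
```

Emit:
play_rows(series=[[0.002, 0.005, -0.003, 0, 0, 0, 0.065], [0, 0, 0, 0, 0, 0, 0.065], [0, 0, 0, 0, 0, 0, 0.025], [0, 0, 0, 0, 0, 0, 0.025], [0, 0, 0, 0, 0, 0, 0.025], [0, 0, 0, 0, 0, 0, 0.025], [0, 0, 0, 0, 0, 0, 0.025]])

```text
clock: 3.1
position: [521.2, -101.3, 70.9]
ee_rot: [0.091, 0.702, -0.701, -0.084]
contact_force: [0.8, 0.3, -0.7]
gripper_width: 32.8
```

Emit:
play_rows(series=[[0, 0, 0, 0, 0, 0, 0.025], [0, -0.01, 0, 0, 0, 0, 0.025], [0, -0.025, 0, 0, 0, 0, 0.025], [0, -0.04, 0, 0, 0, 0, 0.025], [0, -0.035, 0, 0, 0, 0, 0.025], [0, -0.02, 0, 0, 0, 0, 0.025]])

```text
clock: 3.7
position: [517.6, -101.9, 204.1]
ee_rot: [0.088, 0.702, -0.702, -0.088]
contact_force: [0.0, 0.6, -0.5]
gripper_width: 32.7
```

```bash
python3 plan.py 528.2 116.7 200 0.405 7;python3 - <<'E'
from bench import *;from h import *
c=get_image("wrist");im=c["color"].copy()
cv2.imwrite("pics/w2.png",im[:,:,::-1])
E
```

```text
clk 3.7 pos [ 517.6 -101.9  204.1] tilt [ 0.  0. -1.] yaw 2.893 dyaw 0.654 j6 -0.36 w 32.7 F [ 0.   0.6 -0.5]
[0.0062, 0.0006, -0.0306, 0.0, -0.093, -0.0]
[0.0033, 0.0006, -0.0311, 0.0, -0.093, -0.0]
[0.0004, 0.0006, -0.0313, 0.0, -0.093, -0.0]
[-0.0025, 0.0006, -0.0312, 0.0, -0.093, -0.0]
[-0.0054, 0.0006, -0.0308, 0.0, -0.093, -0.0]
[-0.0082, 0.0006, -0.0302, 0.0, -0.093, -0.0]
[-0.011, 0.0006, -0.0293, 0.0, -0.093, -0.0]
```

View pics/w2.png

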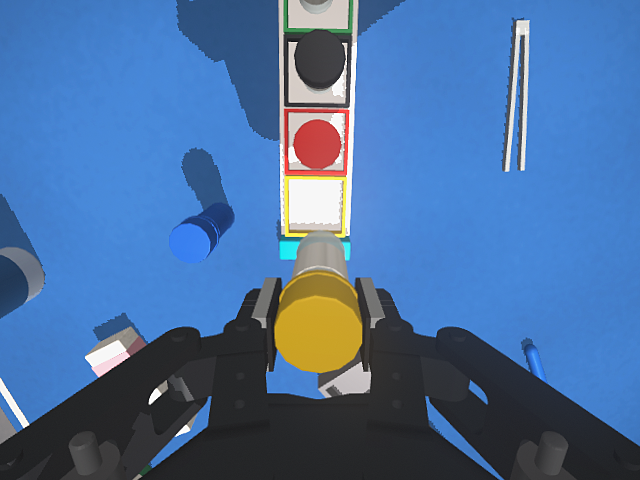

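Yellow is gripped at width 32.7 and lifted upright. Carrying it to the far pocket.

Emit:
play_rows(series=[[0.006, 0, -0.03, 0, -0.093, 0, 0.025], [0.003, 0, -0.031, 0, -0.093, 0, 0.025], [0, 0, -0.031, 0, -0.093, 0, 0.025], [-0.002, 0, -0.031, 0, -0.093, 0, 0.025], [-0.005, 0, -0.03, 0, -0.093, 0, 0.025], [-0.008, 0, -0.025, 0, -0.08, 0, 0.025], [-0.008, 0, -0.01, 0, -0.04, 0, 0.025], [0, 0, 0, 0, 0, 0, 0.025]])

```text
clock: 4.55
position: [533.8, 96.2, 215.0]
ee_rot: [0.12, -0.695, 0.696, -0.132]
contact_force: [-0.1, 0.1, 0.0]
gripper_width: 32.2
```

```bash
python3 plan.py 527 117.3 190 0.405 2;python3 - <<'E'
from bench import *;from h import *
c=get_image("wrist");im=c["color"].copy()
u=np.array([-.394,.919,0]);v=np.array([.919,.394,0]);o=np.array([491.5,200,22])
for k in(-90,-30,30,90):
    cv2.circle(im,tuple(int(v) for v in proj(c,o+k*u-[0,0,17])[0]),3,(255,0,255),-1)
for a in(-33,33):
    for b in(-123,123):
        p=proj(c,o+a*v+b*u)[0];print(p);cv2.circle(im,tuple(int(v) for v in p),3,(255,255,0),-1)
cv2.imwrite("pics/w3.png",im[:,:,::-1])
c=get_image("side");cv2.imwrite("pics/s3.png",c["color"][:,:,::-1])
E
```

```text
clk 4.55 pos [533.8  96.2 215. ] tilt [ 0.017  0.002 -1.   ] yaw -2.784 dyaw 0.047 j6 -0.13 w 32.2 F [-0.1  0.1  0. ]
[-0.0003, 0.0124, -0.0111, -0.002, -0.023, -0.008]
[-0.0007, 0.0125, -0.0111, -0.002, -0.023, -0.008]
[352.88216706 192.75401002]
[356.39461782 399.08709009]
[285.2473147  195.71419328]
[300.81010195 400.62992748]
```

View pics/w3.png

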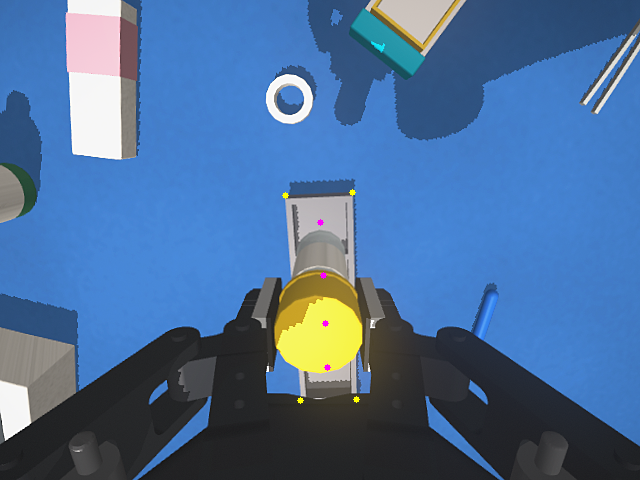

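The wrist view confirms the tray. Its edges are at columns 287 and 355, and the predicted corners are at 285 and 352, so it sits about 2 mm to the right. I'll shift the target to match.

Emit:
play_rows(series=[[0, 0.015, -0.011, -0.002, -0.023, -0.008, 0.025], [0, 0.02, -0.01, -0.002, -0.02, -0.008, 0.025], [0, 0.02, 0, 0, 0, 0, 0.025], [0, 0.01, 0, 0, 0, 0, 0.025], [0, 0, 0, 0, 0, 0, 0.025]])

```text
clock: 5.15
position: [523.9, 111.4, 144.7]
ee_rot: [0.14, -0.693, 0.694, -0.137]
contact_force: [-0.4, -0.1, -0.7]
gripper_width: 32.6
```

```bash
python3 plan.py 525.8 116.8 100 0.405 2
```

```text
clk 5.15 pos [523.9 111.4 144.7] tilt [-0.004 -0.001 -1.   ] yaw -2.748 dyaw 0.012 j6 -0.12 w 32.6 F [-0.4 -0.1 -0.7]
[-0.002, 0.0223, -0.0021, 0.0, -0.006, 0.002]
[-0.002, 0.0224, -0.0021, 0.0, -0.006, 0.002]
```

Emit:
play_rows(series=[[-0.002, 0.015, -0.003, 0, -0.006, 0.002, 0.025], [-0.002, 0.02, -0.002, 0, -0.006, 0.002, 0.025], [0, 0.015, 0, 0, 0, 0, 0.025], [0, 0.005, 0, 0, 0, 0, 0.025], [0, 0, 0, 0, 0, 0, 0.025]])

```text
clock: 5.65
position: [527.8, 116.7, 90.4]
ee_rot: [-0.14, 0.693, -0.693, 0.143]
contact_force: [0.7, 0.2, -0.9]
gripper_width: 32.6
```

```bash
python3 plan.py 525.8 116.8 66 0.405 2
```

```text
clk 5.65 pos [527.8 116.7  90.4] tilt [ 0.004  0.001 -1.   ] yaw -2.738 dyaw 0.001 j6 -0.12 w 32.6 F [ 0.7  0.2 -0.9]
[0.001, 0.0122, -0.0004, -0.0, -0.001, -0.002]
[0.0009, 0.0122, -0.0004, -0.0, -0.001, -0.002]
```

Emit:
play_rows(series=[[0.001, 0.008, 0, 0, -0.001, -0.002, 0.025], [0.001, 0.008, 0, 0, 0, 0, 0.025], [0, 0.004, 0, 0, 0, 0, 0.025], [0, 0.002, 0, 0, 0, 0, 0.025], [0, 0, 0, 0, 0, 0, 0.025]])

```text
clock: 6.15
position: [527.6, 116.2, 69.2]
ee_rot: [-0.14, 0.693, -0.692, 0.145]
contact_force: [-0.9, -0.8, -1.2]
gripper_width: 32.5
```

```bash
python3 plan.py 525.8 116.8 65 0.405 1
```

```text
clk 6.15 pos [527.6 116.2  69.2] tilt [ 0.007  0.002 -1.   ] yaw -2.737 dyaw 0.0 j6 -0.11 w 32.5 F [-0.9 -0.8 -1.2]
[0.0014, 0.0042, -0.0012, -0.0, -0.0, -0.007]
```

Emit:
play_rows(series=[[0.001, 0.0015, -0.001, 0, 0, -0.005, 0.025], [0, 0.0015, 0, 0, 0, 0, 0.025], [0, 0.001, 0, 0, 0, 0, 0.025], [0, 0, 0, 0, 0, 0, 0.025]])

```text
clock: 6.55
position: [526.6, 117.1, 65.4]
ee_rot: [-0.141, 0.693, -0.693, 0.143]
contact_force: [0.2, -0.0, -0.4]
gripper_width: 32.4
```

Emit:
play_rows(series=[[0, 0.001, 0, 0, 0, 0, 0.025], [0, 0.001, 0, 0, 0, 0, 0.025], [0, 0, 0, 0, 0, 0, 0.025]])

```text
clock: 6.85
position: [527.0, 117.1, 64.3]
ee_rot: [0.141, -0.693, 0.693, -0.144]
contact_force: [-0.1, 0.7, -0.2]
gripper_width: 32.5
```

Emit:
play_rows(series=[[0, 0.001, 0, 0, 0, 0, 0.025], [0, 0.001, 0, 0, 0, 0, 0.025], [0, 0, 0, 0, 0, 0, 0.025]])

```text
clock: 7.15
position: [527.4, 117.0, 64.4]
ee_rot: [0.141, -0.692, 0.693, -0.144]
contact_force: [-0.0, 0.1, -0.2]
gripper_width: 32.7
```

Emit:
play_rows(series=[[0, 0.002, 0, 0, 0, 0, 0.025], [0, 0.001, 0, 0, 0, 0, 0.025], [0, 0, 0, 0, 0, 0, 0.025]])

```text
clock: 7.45
position: [528.0, 116.8, 64.3]
ee_rot: [0.141, -0.692, 0.693, -0.145]
contact_force: [-0.7, -0.5, -0.6]
gripper_width: 32.3
```

```bash
python3 - <<'E'
from bench import *;from h import *
for i in range(4):
    s=read_state();print(s["position"].round(1),s["contact_force"].round(1));c=get_image("side")
im=cv2.resize(c["color"][180:360,230:400],None,fx=4,fy=4)[:600]
cv2.imwrite("pics/s4.png",im[:,:,::-1])
E
```

```text
[528.  116.8  64.3] [-0.7 -0.5 -0.6]
[528.  116.8  64.2] [ 0.6 -0.4 -0.9]
[528.1 116.8  64.2] [-0.3 -0.1  2.8]
[528.1 116.7  64.1] [-0.6  0.   2.3]
```

View pics/s4.png

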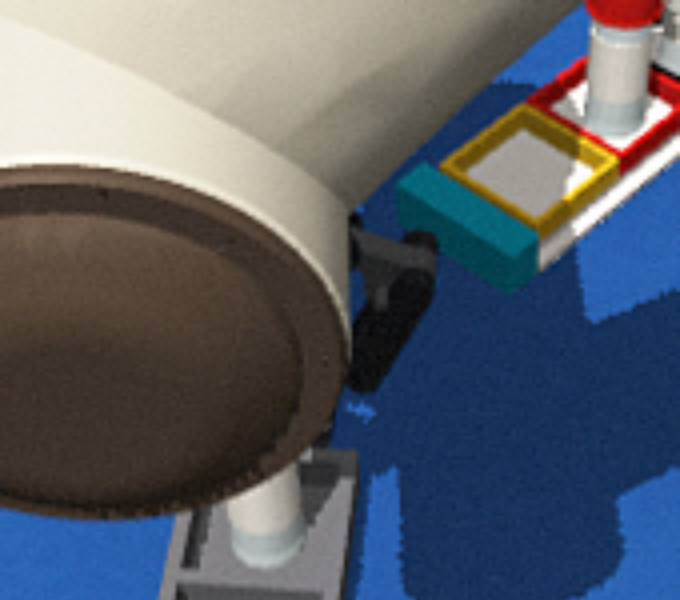

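The side crop shows yellow upright in the end pocket, with its foot at about (270,545). The force has risen to 2.8 N, so it's on the floor. Releasing.

Emit:
play_rows(series=[[0, 0, 0, 0, 0, 0, 0.06], [0, 0, 0, 0, 0, 0, 0.06], [0, 0, 0, 0, 0, 0, 0.06], [0, -0.01, 0, 0, 0, 0, 0.065], [0, -0.025, 0, 0, 0, 0, 0.065], [0, -0.035, 0, 0, 0, 0, 0.065], [0, -0.03, 0, 0, 0, 0, 0.065], [0, -0.01, 0, 0, 0, 0, 0.065]])

```text
clock: 8.45
position: [526.2, 116.1, 176.5]
ee_rot: [0.144, -0.691, 0.694, -0.143]
contact_force: [-0.2, -0.7, -0.0]
gripper_width: 65.3
```

```bash
python3 plan.py 503.5 -163 155 -0.247 8;python3 - <<'E'
from bench import *;from h import *
c=get_image("wrist");im=c["color"].copy()
cv2.imwrite("pics/w5.png",im[:,:,::-1])
E
```

```text
clk 8.45 pos [526.2 116.1 176.5] tilt [-0.    -0.004 -1.   ] yaw -2.734 dyaw -0.655 j6 -0.12 w 65.3 F [-0.2 -0.7 -0. ]
[0.0164, 0.0028, 0.0309, -0.001, 0.082, 0.0]
[0.0139, 0.0028, 0.0321, -0.001, 0.082, 0.0]
[0.0112, 0.0028, 0.0332, -0.001, 0.082, 0.0]
[0.0084, 0.0028, 0.034, -0.001, 0.082, 0.0]
[0.0056, 0.0028, 0.0345, -0.001, 0.082, 0.0]
[0.0028, 0.0027, 0.0349, -0.001, 0.082, 0.0]
[-0.0001, 0.0027, 0.035, -0.001, 0.082, 0.0]
[-0.0029, 0.0027, 0.0349, -0.001, 0.082, 0.0]
```

View pics/w5.png

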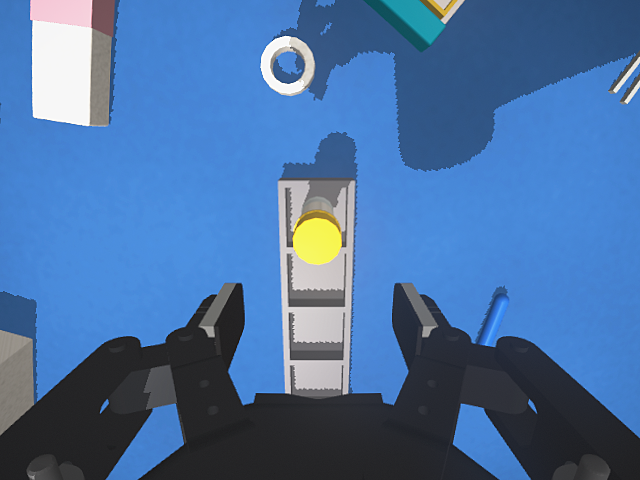

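Yellow stands centred in the end pocket, cap at (317,240). Now red.

Emit:
play_rows(series=[[0.016, 0, 0.031, 0, 0.082, 0, 0.065], [0.014, 0, 0.032, 0, 0.082, 0, 0.065], [0.011, 0, 0.033, 0, 0.082, 0, 0.065], [0.008, 0.001, 0.034, 0, 0.082, 0, 0.065], [0.006, 0.002, 0.034, 0, 0.082, 0, 0.065], [0.003, 0.003, 0.035, 0, 0.082, 0, 0.065], [0, 0.003, 0.032, 0, 0.082, 0, 0.065], [0, 0.002, 0.015, 0, 0.05, 0, 0.065], [0, 0, 0, 0, 0, 0, 0.065]])

```text
clock: 9.4
position: [495.9, -146.7, 158.2]
ee_rot: [-0.081, -0.701, 0.703, 0.089]
contact_force: [-0.8, -0.6, 0.4]
gripper_width: 64.9
```

```bash
python3 plan.py 503 -162 150 -0.247 2
```

```text
clk 9.4 pos [ 495.9 -146.7  158.2] tilt [-0.012 -0.001 -1.   ] yaw 2.9 dyaw -0.006 j6 -0.27 w 64.9 F [-0.8 -0.6  0.4]
[-0.0053, 0.0041, 0.0066, -0.002, 0.003, 0.006]
[-0.0053, 0.0041, 0.0065, -0.002, 0.003, 0.006]
```

Emit:
play_rows(series=[[-0.005, 0.004, 0.0065, -0.002, 0.003, 0.006, 0.065], [-0.005, 0.008, 0.006, -0.002, 0.003, 0.005, 0.065], [0, 0.008, 0, 0, 0, 0, 0.065], [0, 0, 0, 0, 0, 0, 0.065]])

```text
clock: 9.8
position: [502.3, -160.9, 134.5]
ee_rot: [0.085, 0.702, -0.702, -0.087]
contact_force: [-0.6, -0.5, 0.7]
gripper_width: 64.6
```

```bash
python3 plan.py 503 -162 70 -0.247 3
```

```text
clk 9.8 pos [ 502.3 -160.9  134.5] tilt [-0.003  0.001 -1.   ] yaw 2.897 dyaw -0.002 j6 -0.24 w 64.6 F [-0.6 -0.5  0.7]
[-0.0004, 0.0215, 0.0003, 0.0, 0.001, 0.001]
[-0.0003, 0.0215, 0.0003, 0.0, 0.001, 0.001]
[-0.0003, 0.0215, 0.0003, 0.0, 0.001, 0.001]
```

Emit:
play_rows(series=[[0, 0.015, 0.0005, 0, 0.001, 0.001, 0.065], [0, 0.02, 0, 0, 0, 0, 0.065], [0, 0.017, 0, 0, 0, 0, 0.065], [0, 0.008, 0, 0, 0, 0, 0.065], [0, 0.002, 0, 0, 0, 0, 0.065], [0, 0, 0, 0, 0, 0, 0.065]])

```text
clock: 10.4
position: [504.3, -158.8, 70.8]
ee_rot: [-0.084, -0.702, 0.702, 0.084]
contact_force: [-0.1, -0.7, 0.1]
gripper_width: 64.9
```

```bash
python3 plan.py 503 -162 70 -0.247 1
```

```text
clk 10.4 pos [ 504.3 -158.8   70.8] tilt [ 0. -0. -1.] yaw 2.902 dyaw -0.008 j6 -0.24 w 64.9 F [-0.1 -0.7  0.1]
[0.0005, 0.0008, 0.0034, 0.0, 0.008, -0.0]
```

Emit:
play_rows(series=[[0, 0.001, 0.0035, 0, 0.008, 0, 0.065], [0, 0, 0, 0, 0, 0, 0.025], [0, 0, 0, 0, 0, 0, 0.025], [0, 0, 0, 0, 0, 0, 0.025], [0, 0, 0, 0, 0, 0, 0.025], [0, 0, 0, 0, 0, 0, 0.025], [0, 0, 0, 0, 0, 0, 0.025]])

```text
clock: 11.1
position: [505.2, -162.6, 72.6]
ee_rot: [0.089, 0.702, -0.702, -0.085]
contact_force: [0.1, 0.4, 0.5]
gripper_width: 32.6
```

Emit:
play_rows(series=[[0, -0.01, 0, 0, 0, 0, 0.025], [0, -0.025, 0, 0, 0, 0, 0.025], [0, -0.04, 0, 0, 0, 0, 0.025], [0, -0.035, 0, 0, 0, 0, 0.025], [0, -0.025, 0, 0, 0, 0, 0.025]])

```text
clock: 11.6
position: [501.5, -162.4, 210.2]
ee_rot: [-0.086, -0.701, 0.702, 0.089]
contact_force: [1.2, 0.7, 0.2]
gripper_width: 32.1
```

```bash
python3 plan.py 502.1 171.9 205 0.405 9
```

```text
clk 11.6 pos [ 501.5 -162.4  210.2] tilt [-0.005 -0.    -1.   ] yaw 2.894 dyaw 0.653 j6 -0.24 w 32.1 F [1.2 0.7 0.2]
[0.009, 0.0006, -0.036, 0.0, -0.073, 0.001]
[0.0064, 0.0006, -0.0366, 0.0, -0.073, 0.001]
[0.0037, 0.0006, -0.037, 0.0, -0.073, 0.001]
[0.0011, 0.0006, -0.0371, 0.0, -0.073, 0.001]
[-0.0016, 0.0006, -0.0371, 0.0, -0.073, 0.001]
[-0.0043, 0.0006, -0.0369, 0.0, -0.073, 0.001]
[-0.007, 0.0006, -0.0365, 0.0, -0.073, 0.001]
[-0.0096, 0.0006, -0.0359, 0.0, -0.073, 0.001]
[-0.0122, 0.0006, -0.0351, 0.0, -0.073, 0.001]
```

Emit:
play_rows(series=[[0.009, 0, -0.036, 0, -0.073, 0, 0.025], [0.006, 0, -0.037, 0, -0.073, 0, 0.025], [0.004, 0, -0.037, 0, -0.073, 0, 0.025], [0.001, 0, -0.037, 0, -0.073, 0, 0.025], [-0.002, 0, -0.037, 0, -0.073, 0, 0.025], [-0.004, 0, -0.037, 0, -0.073, 0, 0.025], [-0.007, 0, -0.036, 0, -0.073, 0, 0.025], [-0.01, 0, -0.032, 0, -0.073, 0, 0.025], [-0.01, 0, -0.015, 0, -0.05, 0, 0.025], [0, 0, 0, 0, 0, 0, 0.025]])

```text
clock: 12.6
position: [508.3, 159.0, 224.8]
ee_rot: [0.138, -0.692, 0.693, -0.151]
contact_force: [-0.5, -0.5, 0.1]
gripper_width: 32.5
```

```bash
python3 plan.py 502.1 171.9 170 0.405 2
```

```text
clk 12.6 pos [508.3 159.  224.8] tilt [ 0.018  0.003 -1.   ] yaw -2.731 dyaw -0.006 j6 -0.21 w 32.5 F [-0.5 -0.5  0.1]
[0.0008, 0.0274, -0.0073, -0.002, 0.003, -0.009]
[0.0005, 0.0274, -0.0072, -0.002, 0.003, -0.009]
```

Emit:
play_rows(series=[[0, 0.015, -0.007, -0.002, 0.003, -0.009, 0.025], [0, 0.02, -0.007, -0.002, 0.003, -0.009, 0.025], [0, 0.015, 0, 0, 0, 0, 0.025], [0, 0.005, 0, 0, 0, 0, 0.025], [0, 0, 0, 0, 0, 0, 0.025]])

```text
clock: 13.1
position: [501.7, 168.8, 165.6]
ee_rot: [0.141, -0.693, 0.694, -0.137]
contact_force: [-0.3, 0.6, -0.7]
gripper_width: 32.2
```

```bash
python3 plan.py 502.1 171.9 95 0.405 3
```

```text
clk 13.1 pos [501.7 168.8 165.6] tilt [-0.005 -0.002 -1.   ] yaw -2.745 dyaw 0.008 j6 -0.23 w 32.2 F [-0.3  0.6 -0.7]
[-0.0006, 0.0235, -0.0009, -0.0, -0.003, 0.002]
[-0.0006, 0.0235, -0.0009, -0.0, -0.003, 0.002]
[-0.0006, 0.0235, -0.0009, -0.0, -0.003, 0.002]
```

Emit:
play_rows(series=[[-0.0005, 0.015, -0.001, 0, -0.003, 0.002, 0.025], [-0.0005, 0.022, -0.001, 0, -0.003, 0.002, 0.025], [-0.0005, 0.02, -0.001, 0, -0.002, 0.001, 0.025], [0, 0.013, 0, 0, 0, 0, 0.025], [0, 0.006, 0, 0, 0, 0, 0.025], [0, 0.003, 0, 0, 0, 0, 0.025], [0, 0, 0, 0, 0, 0, 0.025]])

```text
clock: 13.8
position: [505.3, 170.0, 87.9]
ee_rot: [-0.137, 0.694, -0.693, 0.142]
contact_force: [0.3, 0.3, -0.7]
gripper_width: 32.4
```

```bash
python3 plan.py 502.1 171.9 66 0.405 1
```

```text
clk 13.8 pos [505.3 170.   87.9] tilt [ 0.007  0.003 -1.   ] yaw -2.743 dyaw 0.007 j6 -0.23 w 32.4 F [ 0.3  0.3 -0.7]
[0.0024, 0.0219, -0.003, 0.0, -0.007, -0.007]
```

Emit:
play_rows(series=[[0.0025, 0.008, -0.003, 0, -0.006, -0.007, 0.025], [0, 0.007, 0, 0, 0, 0, 0.025], [0, 0.003, 0, 0, 0, 0, 0.025], [0, 0.001, 0, 0, 0, 0, 0.025], [0, 0, 0, 0, 0, 0, 0.025], [0, 0, 0, 0, 0, 0, 0.025]])

```text
clock: 14.4
position: [502.9, 172.8, 69.3]
ee_rot: [-0.141, 0.693, -0.692, 0.144]
contact_force: [0.1, -0.1, -0.8]
gripper_width: 32.3
```

Emit:
play_rows(series=[[0, 0.001, 0, 0, 0, 0, 0.025], [0, 0.001, 0, 0, 0, 0, 0.025], [0, 0.001, 0, 0, 0, 0, 0.025], [0, 0, 0, 0, 0, 0, 0.025]])

```text
clock: 14.8
position: [503.2, 173.0, 66.6]
ee_rot: [-0.141, 0.693, -0.692, 0.144]
contact_force: [-0.2, 0.3, -0.8]
gripper_width: 32.7
```

Emit:
play_rows(series=[[0, 0.0015, 0, 0, 0, 0, 0.025], [0, 0.001, 0, 0, 0, 0, 0.025], [0, 0.001, 0, 0, 0, 0, 0.025], [0, 0, 0, 0, 0, 0, 0.025], [0, 0, 0, 0, 0, 0, 0.025]])

```text
clock: 15.3
position: [503.8, 173.1, 66.3]
ee_rot: [-0.141, 0.693, -0.692, 0.145]
contact_force: [0.2, 0.6, -0.4]
gripper_width: 32.6
```

Emit:
play_rows(series=[[0, 0.003, 0, 0, 0, 0, 0.025], [0, 0.002, 0, 0, 0, 0, 0.025], [0, 0, 0, 0, 0, 0, 0.025], [0, 0, 0, 0, 0, 0, 0.025]])

```text
clock: 15.7
position: [504.8, 173.1, 66.5]
ee_rot: [0.141, -0.692, 0.692, -0.147]
contact_force: [-1.0, 0.1, -1.1]
gripper_width: 32.5
```

```bash
python3 - <<'E'
from bench import *;from h import *
for i in range(5):
    s=read_state();print(s["clock"],s["position"].round(1),s["contact_force"].round(1),s["joint_vel"].round(3));c=get_image("side")
cv2.imwrite("pics/s6.png",cv2.resize(c["color"][200:350,200:370],None,fx=4,fy=4)[:,:,::-1])
E
python3 plan.py 502.1 171.9 62 0.405 1
```

```text
15.7 [504.8 173.1  66.5] [-1.   0.1 -1.1] [ 0.    -0.002 -0.001 -0.    -0.002 -0.   ]
15.75 [504.7 173.   66.3] [ 0.   0.3 -0.2] [-0.     0.007 -0.001 -0.     0.001  0.001]
15.8 [504.6 172.9  66.1] [-0.5  0.9 -0.5] [-0.001  0.004 -0.001 -0.002 -0.    -0.001]
15.85 [504.5 172.8  66. ] [ 0.5  0.3 -0.3] [ 0.002  0.002 -0.001  0.001 -0.     0.001]
15.9 [504.5 172.8  66. ] [-0.2 -0.3 -0.2] [-0.001 -0.001  0.003  0.002 -0.002 -0.001]
clk 15.95 pos [504.5 172.8  66. ] tilt [ 0.007  0.    -1.   ] yaw -2.732 dyaw -0.005 j6 -0.23 w 32.4 F [-0.8 -0.  -0.8]
[0.0026, 0.004, -0.0001, -0.002, 0.005, -0.007]
```

View pics/s6.png

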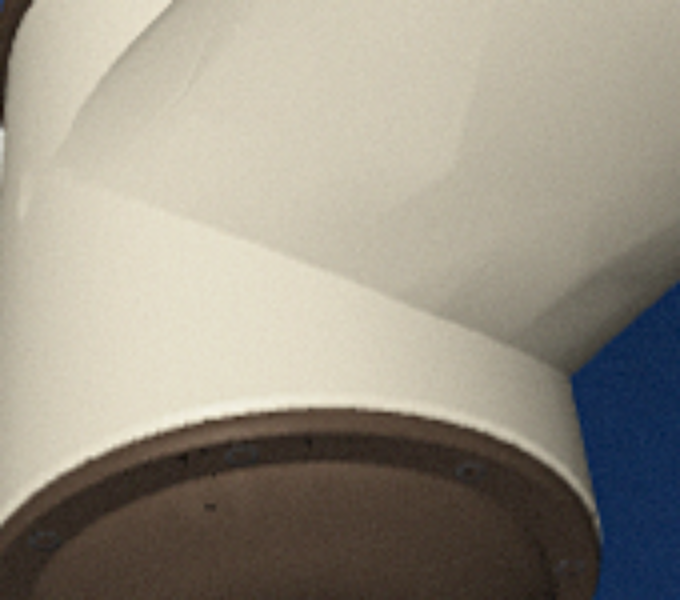

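The side view is blocked by the arm. Small steps are being lost because each row restarts from the measured pose, so I'll use a slightly larger one.

Emit:
play_rows(series=[[0.0025, 0.004, 0, -0.002, 0.004, -0.007, 0.025], [0.001, 0.003, 0, 0, 0, -0.002, 0.025]])

```text
clock: 16.15
position: [505.0, 172.6, 65.8]
ee_rot: [0.142, -0.691, 0.693, -0.146]
contact_force: [-7.1, -1.8, 18.2]
gripper_width: 32.5
```

```bash
python3 - <<'E'
from bench import *;from h import *
for i in range(4):
    s=read_state();print(s["clock"],s["position"].round(1),s["contact_force"].round(1));c=get_image("wrist")
E
python3 plan.py 502.1 171.9 62 0.405 1
```

```text
16.15 [505.  172.6  65.8] [-7.1 -1.8 18.2]
16.2 [505.  172.6  65.8] [-5.4 -0.7 19.7]
16.25 [505.  172.6  65.8] [-4.8 -2.  19.4]
16.3 [505.  172.6  65.8] [-5.3 -0.6 19.3]
clk 16.35 pos [504.9 172.6  65.8] tilt [ 0.006 -0.001 -1.   ] yaw -2.731 dyaw -0.005 j6 -0.23 w 32.3 F [-5.6 -0.9 18.8]
[0.0029, 0.0037, -0.0005, -0.003, 0.005, -0.005]
```

It's firmly on the floor at 19 N. A zero row will relax the force, then I'll release.

Emit:
play_rows(series=[[0, 0, 0, 0, 0, 0, 0.025], [0, 0, 0, 0, 0, 0, 0.06], [0, 0, 0, 0, 0, 0, 0.06], [0, 0, 0, 0, 0, 0, 0.06], [0, -0.01, 0, 0, 0, 0, 0.06], [0, -0.025, 0, 0, 0, 0, 0.06], [0, -0.035, 0, 0, 0, 0, 0.06], [0, -0.03, 0, 0, 0, 0, 0.065], [0, -0.01, 0, 0, 0, 0, 0.065]])

```text
clock: 17.25
position: [503.3, 171.7, 178.3]
ee_rot: [0.144, -0.69, 0.694, -0.144]
contact_force: [0.5, 0.2, -0.1]
gripper_width: 65.4
```

```bash
python3 plan.py 488.5 -217 165 -0.247 10;python3 - <<'E'
from bench import *;from h import *
c=get_image("wrist");im=c["color"].copy()
cv2.imwrite("pics/w7.png",im[:,:,::-1])
E
```

```text
clk 17.25 pos [503.3 171.7 178.3] tilt [-0.    -0.006 -1.   ] yaw -2.731 dyaw -0.657 j6 -0.23 w 65.4 F [ 0.5  0.2 -0.1]
[0.0168, 0.0015, 0.0351, -0.001, 0.066, 0.0]
[0.0145, 0.0015, 0.0361, -0.001, 0.066, 0.0]
[0.0121, 0.0015, 0.037, -0.001, 0.066, 0.0]
[0.0097, 0.0015, 0.0377, -0.001, 0.066, 0.0]
[0.0072, 0.0015, 0.0382, -0.001, 0.066, 0.0]
[0.0046, 0.0014, 0.0386, -0.001, 0.066, 0.0]
[0.0021, 0.0014, 0.0388, -0.001, 0.066, 0.0]
[-0.0005, 0.0014, 0.0389, -0.001, 0.066, 0.0]
[-0.003, 0.0014, 0.0388, -0.001, 0.066, 0.0]
[-0.0056, 0.0013, 0.0385, -0.001, 0.066, 0.0]
```

View pics/w7.png

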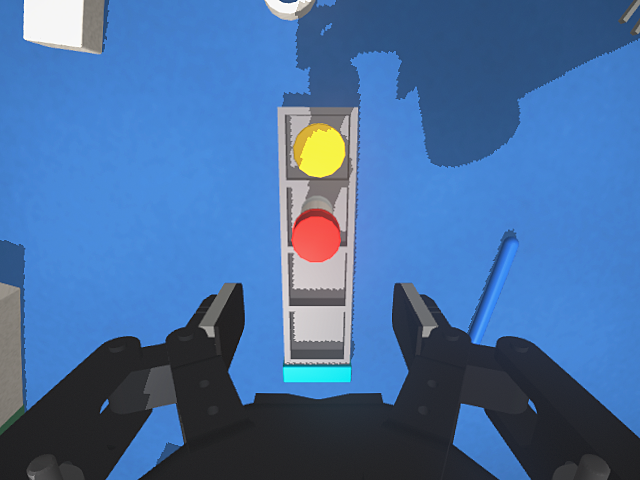

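Yellow (319,150) and red (316,237) both stand in their pockets. Next is black.

Emit:
play_rows(series=[[0.017, 0, 0.035, 0, 0.066, 0, 0.065], [0.0145, 0, 0.036, 0, 0.066, 0, 0.065], [0.012, 0, 0.037, 0, 0.066, 0, 0.065], [0.01, 0, 0.038, 0, 0.066, 0, 0.065], [0.007, 0.001, 0.038, 0, 0.066, 0, 0.065], [0.005, 0.001, 0.039, 0, 0.066, 0, 0.065], [0.002, 0.001, 0.039, 0, 0.066, 0, 0.065], [0, 0.001, 0.039, 0, 0.066, 0, 0.065], [-0.003, 0.001, 0.032, 0, 0.066, 0, 0.065], [-0.004, 0.001, 0.015, 0, 0.03, 0, 0.065]])

```text
clock: 18.3
position: [480.9, -197.8, 163.7]
ee_rot: [-0.077, -0.701, 0.704, 0.089]
contact_force: [-0.1, 1.0, -0.0]
gripper_width: 65.3
```

```bash
python3 plan.py 488.5 -217 155 -0.247 3
```

```text
clk 18.3 pos [ 480.9 -197.8  163.7] tilt [-0.016 -0.003 -1.   ] yaw 2.906 dyaw -0.012 j6 -0.16 w 65.3 F [-0.1  1.  -0. ]
[-0.004, 0.0029, 0.0056, -0.002, 0.004, 0.005]
[-0.004, 0.0029, 0.0056, -0.002, 0.004, 0.005]
[-0.004, 0.0029, 0.0056, -0.002, 0.004, 0.005]
```

Emit:
play_rows(series=[[-0.004, 0.003, 0.0055, -0.002, 0.004, 0.005, 0.065], [-0.004, 0.008, 0.0055, -0.002, 0.004, 0.005, 0.065], [-0.003, 0.008, 0.004, -0.002, 0.003, 0.003, 0.065], [0, 0, 0, 0, 0, 0, 0.065]])

```text
clock: 18.7
position: [486.0, -216.2, 139.2]
ee_rot: [0.085, 0.702, -0.701, -0.091]
contact_force: [-0.3, 0.6, -0.8]
gripper_width: 64.8
```

```bash
python3 plan.py 488.5 -217 70 -0.247 3;python3 - <<'E'
from bench import *;from h import *
c=get_image("wrist");im=c["color"].copy()
for X in([489,-217,101],[475,-282,101]): cv2.circle(im,tuple(int(v) for v in proj(c,X)[0]),4,(255,0,255),-1)
cv2.imwrite("pics/w8.png",im[:,:,::-1])
E
```

```text
clk 18.7 pos [ 486.  -216.2  139.2] tilt [-0.008  0.002 -1.   ] yaw 2.893 dyaw 0.002 j6 -0.13 w 64.8 F [-0.3  0.6 -0.8]
[-0.0011, 0.0231, 0.0, 0.0, -0.001, 0.003]
[-0.001, 0.0231, 0.0, 0.0, -0.001, 0.003]
[-0.0009, 0.0231, 0.0, 0.0, -0.001, 0.003]
```

View pics/w8.png

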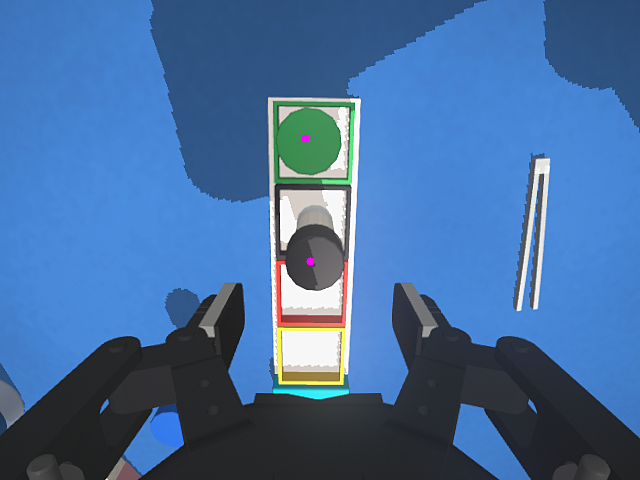

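The caps match the markers: black (314,257) and green (309,140), within about 2 mm. Descending.

Emit:
play_rows(series=[[-0.001, 0.015, 0.001, 0, -0.001, 0.003, 0.065], [-0.001, 0.02, 0.001, 0, 0, 0.003, 0.065], [0, 0.018, 0, 0, 0, 0.003, 0.065], [0, 0.01, 0, 0, 0, 0, 0.065], [0, 0.004, 0, 0, 0, 0, 0.065], [0, 0, 0, 0, 0, 0, 0.065]])

```text
clock: 19.35
position: [490.7, -215.2, 72.6]
ee_rot: [-0.087, -0.702, 0.702, 0.082]
contact_force: [0.0, 0.4, -0.8]
gripper_width: 64.9
```

```bash
python3 plan.py 488 -218 70 -0.247 1
```

```text
clk 19.35 pos [ 490.7 -215.2   72.6] tilt [ 0.007 -0.002 -1.   ] yaw 2.902 dyaw -0.008 j6 -0.13 w 64.9 F [ 0.   0.4 -0.8]
[0.0019, 0.0026, 0.0034, 0.0, 0.008, -0.007]
```

Emit:
play_rows(series=[[0.002, 0.002, 0.0035, 0, 0.008, -0.007, 0.065], [0, 0, 0, 0, 0, 0, 0.065], [0, 0, 0, 0, 0, 0, 0.025], [0, 0, 0, 0, 0, 0, 0.025], [0, 0, 0, 0, 0, 0, 0.025], [0, 0, 0, 0, 0, 0, 0.025], [0, 0, 0, 0, 0, 0, 0.025], [0, 0, 0, 0, 0, 0, 0.025]])

```text
clock: 20.15
position: [489.6, -218.6, 73.4]
ee_rot: [-0.089, -0.702, 0.702, 0.085]
contact_force: [-1.1, 0.3, -0.3]
gripper_width: 32.2
```

Emit:
play_rows(series=[[0, -0.01, 0, 0, 0, 0, 0.025], [0, -0.025, 0, 0, 0, 0, 0.025], [0, -0.04, 0, 0, 0, 0, 0.025], [0, -0.035, 0, 0, 0, 0, 0.025], [0, -0.022, 0, 0, 0, 0, 0.025]])

```text
clock: 20.65
position: [486.4, -218.2, 208.2]
ee_rot: [-0.086, -0.702, 0.702, 0.089]
contact_force: [0.6, -0.4, -0.4]
gripper_width: 32.2
```

```bash
python3 plan.py 478.5 227.1 205 0.405 11
```

```text
clk 20.65 pos [ 486.4 -218.2  208.2] tilt [-0.005  0.001 -1.   ] yaw 2.894 dyaw 0.653 j6 -0.13 w 32.2 F [ 0.6 -0.4 -0.4]
[0.0106, 0.0003, -0.0391, 0.0, -0.059, 0.0]
[0.0083, 0.0003, -0.0396, 0.0, -0.059, 0.0]
[0.0059, 0.0003, -0.0401, 0.0, -0.059, 0.0]
[0.0035, 0.0003, -0.0403, 0.0, -0.059, 0.0]
[0.0011, 0.0003, -0.0405, 0.0, -0.059, 0.0]
[-0.0013, 0.0003, -0.0405, 0.0, -0.059, 0.0]
[-0.0037, 0.0003, -0.0403, 0.0, -0.059, 0.0]
[-0.006, 0.0003, -0.04, 0.0, -0.059, 0.0]
[-0.0084, 0.0003, -0.0396, 0.0, -0.059, 0.0]
[-0.0107, 0.0003, -0.039, 0.0, -0.059, 0.0]
[-0.013, 0.0003, -0.0383, 0.0, -0.059, 0.0]
```

Emit:
play_rows(series=[[0.0105, 0, -0.039, 0, -0.059, 0, 0.025], [0.008, 0, -0.04, 0, -0.059, 0, 0.025], [0.006, 0, -0.04, 0, -0.059, 0, 0.025], [0.0035, 0, -0.04, 0, -0.059, 0, 0.025], [0.001, 0, -0.04, 0, -0.059, 0, 0.025], [-0.001, 0, -0.04, 0, -0.059, 0, 0.025], [-0.004, 0, -0.04, 0, -0.059, 0, 0.025], [-0.006, 0, -0.04, 0, -0.059, 0, 0.025], [-0.008, 0, -0.04, 0, -0.059, 0, 0.025], [-0.011, 0, -0.03, 0, -0.059, 0, 0.025]])

```text
clock: 21.65
position: [481.9, 187.2, 222.5]
ee_rot: [0.12, -0.695, 0.696, -0.133]
contact_force: [1.6, -0.4, 0.3]
gripper_width: 32.4
```

```bash
python3 plan.py 478.5 227.1 195 0.405 3
```

```text
clk 21.65 pos [481.9 187.2 222.5] tilt [ 0.018  0.002 -1.   ] yaw -2.782 dyaw 0.046 j6 -0.34 w 32.4 F [ 1.6 -0.4  0.3]
[-0.0035, 0.0092, -0.0129, -0.002, -0.015, -0.006]
[-0.0037, 0.0092, -0.0128, -0.002, -0.015, -0.006]
[-0.004, 0.0092, -0.0128, -0.002, -0.015, -0.006]
```

Emit:
play_rows(series=[[-0.0035, 0.009, -0.012, -0.002, -0.015, -0.006, 0.025], [-0.0035, 0.01, -0.01, -0.002, -0.012, -0.006, 0.025], [-0.002, 0.01, -0.004, -0.002, -0.005, -0.004, 0.025], [0, 0.005, 0, 0, 0, 0, 0.025], [0, 0, 0, 0, 0, 0, 0.025]])

```text
clock: 22.15
position: [480.4, 217.2, 186.5]
ee_rot: [-0.139, 0.694, -0.693, 0.138]
contact_force: [0.1, 0.6, -0.7]
gripper_width: 32.5
```

```bash
python3 plan.py 478.5 227.1 95 0.405 4
```

```text
clk 22.15 pos [480.4 217.2 186.5] tilt [-0.001  0.001 -1.   ] yaw -2.747 dyaw 0.01 j6 -0.34 w 32.5 F [ 0.1  0.6 -0.7]
[-0.0005, 0.0229, -0.0024, 0.0, -0.003, 0.0]
[-0.0005, 0.0229, -0.0024, 0.0, -0.003, 0.0]
[-0.0005, 0.0229, -0.0024, 0.0, -0.003, 0.0]
[-0.0005, 0.0229, -0.0025, 0.0, -0.003, 0.0]
```

Emit:
play_rows(series=[[-0.0005, 0.01, -0.005, 0, -0.005, 0, 0.025], [-0.0005, 0.02, -0.004, 0, -0.005, 0, 0.025], [0, 0.022, -0.001, 0, 0, 0, 0.025], [0, 0.02, 0, 0, 0, 0, 0.025], [0, 0.012, 0, 0, 0, 0, 0.025], [0, 0.005, 0, 0, 0, 0, 0.025], [0, 0.002, 0, 0, 0, 0, 0.025]])

```text
clock: 22.85
position: [478.1, 223.6, 91.5]
ee_rot: [-0.139, 0.694, -0.692, 0.14]
contact_force: [-0.1, -0.9, -1.1]
gripper_width: 32.6
```

```bash
python3 plan.py 478.5 227.1 67 0.405 1
```

```text
clk 22.85 pos [478.1 223.6  91.5] tilt [ 0.001  0.002 -1.   ] yaw -2.744 dyaw 0.007 j6 -0.35 w 32.6 F [-0.1 -0.9 -1.1]
[-0.0017, 0.0246, -0.003, 0.002, -0.007, -0.002]
```

Emit:
play_rows(series=[[-0.002, 0.009, -0.003, 0.002, -0.006, -0.002, 0.025], [0, 0.008, -0.001, 0, 0, 0, 0.025], [0, 0.004, 0, 0, 0, 0, 0.025], [0, 0.002, 0, 0, 0, 0, 0.025], [0, 0, 0, 0, 0, 0, 0.025]])

```text
clock: 23.35
position: [479.5, 229.0, 67.9]
ee_rot: [-0.141, 0.693, -0.692, 0.143]
contact_force: [0.1, 0.1, 0.2]
gripper_width: 32.3
```

```bash
python3 plan.py 478.5 227.1 67 0.405 1
```

```text
clk 23.35 pos [479.5 229.   67.9] tilt [ 0.002  0.001 -1.   ] yaw -2.737 dyaw 0.001 j6 -0.35 w 32.3 F [0.1 0.1 0.2]
[0.0016, 0.0009, 0.0014, 0.0, -0.001, -0.003]
```

Emit:
play_rows(series=[[0.0015, 0.003, 0.002, 0, 0, -0.002, 0.025], [0, 0.002, 0, 0, 0, 0, 0.025]])

```text
clock: 23.55
position: [480.3, 227.9, 67.1]
ee_rot: [-0.141, 0.693, -0.692, 0.144]
contact_force: [-6.4, -0.1, 13.5]
gripper_width: 32.4
```

Contact at 13.5 N and the expected height, so I'm releasing.

Emit:
play_rows(series=[[0, 0, 0, 0, 0, 0, 0.025], [0, 0, 0, 0, 0, 0, 0.06], [0, 0, 0, 0, 0, 0, 0.06], [0, 0, 0, 0, 0, 0, 0.06], [0, -0.01, 0, 0, 0, 0, 0.06], [0, -0.025, 0, 0, 0, 0, 0.06], [0, -0.035, 0, 0, 0, 0, 0.06], [0, -0.03, 0, 0, 0, 0, 0.065], [0, -0.01, 0, 0, 0, 0, 0.065]])

```text
clock: 24.45
position: [479.6, 226.6, 182.0]
ee_rot: [0.142, -0.692, 0.693, -0.144]
contact_force: [0.8, 0.9, 0.7]
gripper_width: 65.0
```

```bash
python3 plan.py 474 -282.5 165 -0.247 12;python3 - <<'E'
from bench import *;from h import *
c=get_image("wrist");im=c["color"].copy()
cv2.imwrite("pics/w9.png",im[:,:,::-1])
E
```

```text
clk 24.45 pos [479.6 226.6 182. ] tilt [ 0.003  0.    -1.   ] yaw -2.735 dyaw -0.654 j6 -0.34 w 65.0 F [0.8 0.9 0.7]
[0.0172, 0.0014, 0.0388, -0.0, 0.054, -0.0]
[0.0151, 0.0014, 0.0397, -0.0, 0.054, -0.0]
[0.0129, 0.0014, 0.0404, -0.0, 0.054, -0.0]
[0.0107, 0.0014, 0.0411, -0.0, 0.054, -0.0]
[0.0084, 0.0014, 0.0416, -0.0, 0.054, -0.0]
[0.0062, 0.0014, 0.042, -0.0, 0.054, -0.0]
[0.0039, 0.0014, 0.0423, -0.0, 0.054, -0.0]
[0.0015, 0.0014, 0.0424, -0.0, 0.054, -0.0]
[-0.0008, 0.0014, 0.0424, -0.0, 0.054, -0.0]
[-0.0031, 0.0014, 0.0423, -0.0, 0.054, -0.0]
[-0.0054, 0.0014, 0.0421, -0.0, 0.054, -0.0]
[-0.0077, 0.0014, 0.0417, -0.0, 0.054, -0.0]
```

View pics/w9.png

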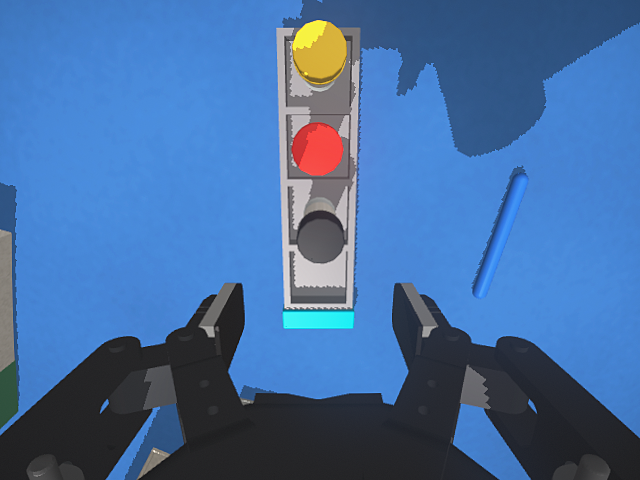

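Yellow, red and black all stand in their pockets, with caps at (319,50), (317,150) and (321,237). Green is the last one.

Emit:
play_rows(series=[[0.017, 0, 0.039, 0, 0.054, 0, 0.065], [0.015, 0, 0.04, 0, 0.054, 0, 0.065], [0.013, 0, 0.04, 0, 0.054, 0, 0.065], [0.011, 0, 0.041, 0, 0.054, 0, 0.065], [0.0085, 0, 0.042, 0, 0.054, 0, 0.065], [0.006, 0.001, 0.042, 0, 0.054, 0, 0.065], [0.004, 0.001, 0.042, 0, 0.054, 0, 0.065], [0.0015, 0.001, 0.042, 0, 0.054, 0, 0.065], [-0.001, 0.001, 0.042, 0, 0.054, 0, 0.065], [-0.003, 0.001, 0.042, 0, 0.054, 0, 0.065]])

```text
clock: 25.5
position: [467.7, -207.2, 167.9]
ee_rot: [0.048, 0.706, -0.705, -0.055]
contact_force: [0.5, 0.3, 0.2]
gripper_width: 65.1
```

```bash
python3 plan.py 474 -282.5 165 -0.247 4
```

```text
clk 25.5 pos [ 467.7 -207.2  167.9] tilt [-0.01   0.002 -1.   ] yaw 2.996 dyaw -0.101 j6 -0.04 w 65.1 F [0.5 0.3 0.2]
[-0.0043, 0.0007, 0.0184, 0.0, 0.025, 0.002]
[-0.0048, 0.0007, 0.0183, 0.0, 0.025, 0.002]
[-0.0052, 0.0007, 0.0182, 0.0, 0.025, 0.002]
[-0.0057, 0.0007, 0.018, 0.0, 0.025, 0.002]
```

Emit:
play_rows(series=[[-0.004, 0.001, 0.02, 0, 0.025, 0.002, 0.065], [-0.005, 0.003, 0.018, 0, 0.025, 0.002, 0.065], [-0.005, 0.005, 0.014, 0, 0.02, 0.002, 0.065], [-0.003, 0.006, 0.006, 0, 0.01, 0, 0.065], [0, 0.004, 0, 0, 0, 0, 0.065], [0, 0, 0, 0, 0, 0, 0.065]])

```text
clock: 26.1
position: [468.6, -273.4, 139.9]
ee_rot: [0.079, 0.703, -0.701, -0.091]
contact_force: [-0.6, 0.2, -0.3]
gripper_width: 64.9
```

```bash
python3 plan.py 474 -282.5 70 -0.247 4
```

```text
clk 26.1 pos [ 468.6 -273.4  139.9] tilt [-0.017  0.006 -1.   ] yaw 2.901 dyaw -0.007 j6 -0.01 w 64.9 F [-0.6  0.2 -0.3]
[-0.0022, 0.0174, 0.0019, 0.0, 0.002, 0.004]
[-0.0021, 0.0174, 0.0019, 0.0, 0.002, 0.004]
[-0.002, 0.0175, 0.0019, 0.0, 0.002, 0.004]
[-0.0019, 0.0175, 0.0019, 0.0, 0.002, 0.004]
```

Emit:
play_rows(series=[[-0.003, 0.006, 0.005, 0, 0.004, 0.006, 0.065], [-0.003, 0.012, 0.004, 0, 0.003, 0.006, 0.065], [-0.001, 0.018, 0, 0, 0, 0.004, 0.065], [0, 0.018, 0, 0, 0, 0, 0.065], [0, 0.01, 0, 0, 0, 0, 0.065], [0, 0.003, 0, 0, 0, 0, 0.065], [0, 0, 0, 0, 0, 0, 0.065]])

```text
clock: 26.8
position: [475.1, -281.3, 70.9]
ee_rot: [0.086, 0.702, -0.702, -0.084]
contact_force: [0.0, 0.4, 0.5]
gripper_width: 65.2
```

```bash
python3 plan.py 474 -282.5 70 -0.247 1
```

```text
clk 26.8 pos [ 475.1 -281.3   70.9] tilt [ 0.004  0.001 -1.   ] yaw 2.901 dyaw -0.006 j6 0.0 w 65.2 F [0.  0.4 0.5]
[0.0008, 0.0008, 0.0014, 0.002, 0.006, -0.003]
```

Emit:
play_rows(series=[[0.001, 0.001, 0.0015, 0.002, 0.006, -0.003, 0.065], [0, 0, 0, 0, 0, 0, 0.025], [0, 0, 0, 0, 0, 0, 0.025], [0, 0, 0, 0, 0, 0, 0.025], [0, 0, 0, 0, 0, 0, 0.025], [0, 0, 0, 0, 0, 0, 0.025], [0, 0, 0, 0, 0, 0, 0.025]])

```text
clock: 27.5
position: [475.4, -283.0, 72.5]
ee_rot: [-0.089, -0.701, 0.702, 0.085]
contact_force: [0.7, -0.3, -0.6]
gripper_width: 32.0
```

Emit:
play_rows(series=[[0, -0.01, 0, 0, 0, 0, 0.025], [0, -0.025, 0, 0, 0, 0, 0.025], [0, -0.04, 0, 0, 0, 0, 0.025], [0, -0.035, 0, 0, 0, 0, 0.025], [0, -0.024, 0, 0, 0, 0, 0.025]])

```text
clock: 28.0
position: [472.0, -282.0, 208.9]
ee_rot: [0.085, 0.702, -0.702, -0.089]
contact_force: [0.3, 0.1, -0.8]
gripper_width: 32.4
```

```bash
python3 plan.py 454.8 282.2 205 0.405 13
```

```text
clk 28.0 pos [ 472.  -282.   208.9] tilt [-0.005  0.001 -1.   ] yaw 2.894 dyaw 0.652 j6 -0.0 w 32.4 F [ 0.3  0.1 -0.8]
[0.0119, 0.0003, -0.0418, 0.0, -0.05, 0.0]
[0.0098, 0.0003, -0.0423, 0.0, -0.05, 0.0]
[0.0077, 0.0003, -0.0427, 0.0, -0.05, 0.0]
[0.0055, 0.0003, -0.0431, 0.0, -0.05, 0.0]
[0.0033, 0.0003, -0.0433, 0.0, -0.05, 0.0]
[0.0012, 0.0003, -0.0434, 0.0, -0.05, 0.0]
[-0.001, 0.0003, -0.0434, 0.0, -0.05, 0.0]
[-0.0032, 0.0003, -0.0433, 0.0, -0.05, 0.0]
[-0.0054, 0.0003, -0.0431, 0.0, -0.05, 0.0]
[-0.0075, 0.0003, -0.0428, 0.0, -0.05, 0.0]
[-0.0096, 0.0003, -0.0423, 0.0, -0.05, 0.0]
[-0.0118, 0.0003, -0.0418, 0.0, -0.05, 0.0]
[-0.0138, 0.0003, -0.0412, 0.0, -0.05, 0.0]
```

Emit:
play_rows(series=[[0.012, 0, -0.042, 0, -0.05, 0, 0.025], [0.01, 0, -0.042, 0, -0.05, 0, 0.025], [0.008, 0, -0.043, 0, -0.05, 0, 0.025], [0.0055, 0, -0.043, 0, -0.05, 0, 0.025], [0.003, 0, -0.043, 0, -0.05, 0, 0.025], [0.001, 0, -0.043, 0, -0.05, 0, 0.025], [-0.001, 0, -0.043, 0, -0.05, 0, 0.025], [-0.003, 0, -0.043, 0, -0.05, 0, 0.025], [-0.0055, 0, -0.043, 0, -0.05, 0, 0.025], [-0.0075, 0, -0.043, 0, -0.05, 0, 0.025]])

```text
clock: 29.0
position: [458.8, 160.6, 222.6]
ee_rot: [0.086, -0.7, 0.702, -0.1]
contact_force: [1.6, -0.1, -1.0]
gripper_width: 32.3
```

```bash
python3 plan.py 454.8 282.2 200 0.405 5
```

```text
clk 29.0 pos [458.8 160.6 222.6] tilt [ 0.019 -0.    -1.   ] yaw -2.878 dyaw 0.141 j6 -0.42 w 32.3 F [ 1.6 -0.1 -1. ]
[-0.0055, 0.0045, -0.0237, -0.001, -0.028, -0.004]
[-0.0062, 0.0045, -0.0235, -0.001, -0.028, -0.004]
[-0.0069, 0.0045, -0.0233, -0.001, -0.028, -0.004]
[-0.0075, 0.0045, -0.0231, -0.001, -0.028, -0.004]
[-0.0082, 0.0045, -0.0229, -0.001, -0.028, -0.004]
```

Emit:
play_rows(series=[[-0.0055, 0.0045, -0.026, -0.001, -0.028, -0.004, 0.025], [-0.006, 0.0045, -0.025, -0.001, -0.028, -0.004, 0.025], [-0.007, 0.0045, -0.022, -0.001, -0.028, -0.004, 0.025], [-0.006, 0.0045, -0.016, -0.001, -0.025, -0.004, 0.025], [-0.004, 0.0045, -0.008, -0.001, -0.015, -0.004, 0.025], [0, 0.005, -0.003, 0, 0, 0, 0.025], [0, 0, 0, 0, 0, 0, 0.025]])

```text
clock: 29.7
position: [453.9, 274.0, 197.8]
ee_rot: [-0.14, 0.693, -0.693, 0.142]
contact_force: [0.0, -0.1, -0.6]
gripper_width: 32.4
```

```bash
python3 plan.py 454.8 282.2 95 0.405 4
```

```text
clk 29.7 pos [453.9 274.  197.8] tilt [ 0.002  0.001 -1.   ] yaw -2.74 dyaw 0.003 j6 -0.45 w 32.4 F [ 0.  -0.1 -0.6]
[-0.001, 0.0257, -0.0018, 0.0, -0.001, -0.001]
[-0.001, 0.0257, -0.0018, 0.0, -0.001, -0.001]
[-0.001, 0.0257, -0.0018, 0.0, -0.001, -0.001]
[-0.001, 0.0257, -0.0018, 0.0, -0.001, -0.001]
```

Emit:
play_rows(series=[[-0.002, 0.012, -0.004, 0, -0.002, -0.001, 0.025], [-0.002, 0.022, -0.004, 0, -0.001, -0.001, 0.025], [0, 0.025, 0, 0, 0, 0, 0.025], [0, 0.022, 0, 0, 0, 0, 0.025], [0, 0.012, 0, 0, 0, 0, 0.025], [0, 0.005, 0, 0, 0, 0, 0.025], [0, 0.002, 0, 0, 0, 0, 0.025]])

```text
clock: 30.4
position: [455.2, 278.8, 92.5]
ee_rot: [-0.139, 0.693, -0.693, 0.14]
contact_force: [-0.4, 0.6, 0.2]
gripper_width: 32.3
```

```bash
python3 plan.py 454.8 282.2 67 0.405 1
```

```text
clk 30.4 pos [455.2 278.8  92.5] tilt [ 0.     0.001 -1.   ] yaw -2.744 dyaw 0.008 j6 -0.46 w 32.3 F [-0.4  0.6  0.2]
[-0.0009, 0.0255, -0.0033, 0.0, -0.008, -0.0]
```

Emit:
play_rows(series=[[-0.001, 0.009, -0.0035, 0, -0.006, 0, 0.025], [0, 0.009, 0, 0, 0, 0, 0.025], [0, 0.004, 0, 0, 0, 0, 0.025], [0, 0.002, 0, 0, 0, 0, 0.025], [0, 0, 0, 0, 0, 0, 0.025]])

```text
clock: 30.9
position: [455.7, 283.1, 67.8]
ee_rot: [-0.141, 0.694, -0.692, 0.143]
contact_force: [-0.6, -0.5, -1.1]
gripper_width: 32.4
```

Emit:
play_rows(series=[[0, 0.003, 0, 0, 0, 0, 0.025], [0, 0.002, 0, 0, 0, 0, 0.025]])

```text
clock: 31.1
position: [456.5, 283.7, 65.8]
ee_rot: [-0.141, 0.693, -0.692, 0.144]
contact_force: [-7.5, -2.6, 18.0]
gripper_width: 32.4
```

On the floor at 18 N. I'll relax, release, rise and pull clear for the check.

Emit:
play_rows(series=[[0, 0, 0, 0, 0, 0, 0.025], [0, 0, 0, 0, 0, 0, 0.06], [0, 0, 0, 0, 0, 0, 0.06], [0, 0, 0, 0, 0, 0, 0.06], [0, -0.01, 0, 0, 0, 0, 0.06], [0, -0.025, 0, 0, 0, 0, 0.06], [0, -0.035, 0, 0, 0, 0, 0.06], [0, -0.03, 0, 0, 0, 0, 0.065], [0, -0.02, 0, 0, 0, 0, 0.065]])

```text
clock: 32.0
position: [455.1, 282.2, 189.8]
ee_rot: [0.142, -0.692, 0.693, -0.143]
contact_force: [0.6, 0.1, 0.1]
gripper_width: 65.1
```

Emit:
play_rows(series=[[0, -0.01, 0.02, 0, 0, 0, 0.065], [0, -0.01, 0.03, 0, 0, 0, 0.065], [0, -0.01, 0.04, 0, 0, 0, 0.065], [0, 0, 0.04, 0, 0, 0, 0.065], [0, 0, 0.04, 0, 0, 0, 0.065], [0, 0, 0.04, 0, 0, 0, 0.065], [0, 0, 0.04, 0, 0, 0, 0.065], [0, 0, 0.03, 0, 0, 0, 0.065], [0, 0, 0.015, 0, 0, 0, 0.065], [0, 0, 0, 0, 0, 0, 0.065]])

```text
clock: 33.0
position: [578.7, 2.8, 233.7]
ee_rot: [-0.137, 0.694, -0.691, 0.151]
contact_force: [-0.9, 0.2, -0.4]
gripper_width: 65.0
```

Emit:
play_rows(series=[[0, 0, 0.02, 0, 0, 0, 0.065], [0, 0, 0.04, 0, 0, 0, 0.065], [0, 0, 0.04, 0, 0, 0, 0.065], [0, 0, 0.04, 0, 0, 0, 0.065], [0, 0, 0.03, 0, 0, 0, 0.065], [0, 0, 0.015, 0, 0, 0, 0.065], [0, 0, 0, 0, 0, 0, 0.065]])

```text
clock: 33.7
position: [654.5, -167.8, 236.6]
ee_rot: [-0.139, 0.694, -0.69, 0.154]
contact_force: [-0.4, 0.1, 0.5]
gripper_width: 64.7
```

```bash
python3 - <<'E'
from bench import *;from h import *
S=get_image("scene");T=get_image("side")
s=read_state();print(s["clock"],s["position"].round(1),s["joint_vel"].round(3))
a=cv2.resize(S["color"][150:290,330:490],(400,350),interpolation=cv2.INTER_CUBIC)
b=cv2.resize(T["color"][200:480,210:370],(343,600),interpolation=cv2.INTER_CUBIC)
o=np.zeros((600,743,3),np.uint8);o[:350,:400]=a;o[:,400:]=b
cv2.imwrite("pics/f.png",o[:,:,::-1])
u=np.array([-.394,.919,0]);v=np.array([.919,.394,0]);O=np.array([490.5,199.7,0])
C={"red":((0,150,60),(6,255,255)),"yellow":((18,130,60),(32,255,255)),"green":((45,120,25),(75,255,255)),"black":((0,0,0),(179,255,40))}
for k,(lo,hi) in C.items():
    g=[]
    for c,r in((S,(340,480,150,280)),(T,(230,340,200,480))):
        w=[x for x in blobs(c,lo,hi,60)[0] if r[0]<x[1][0]<r[1] and r[2]<x[1][1]<r[3]]
        if w: x,y,a,b=w[0][2];g.append(np.array([x+(a-1)/2,y+(b-1)/2]))
    if len(g)==2:
        X=tri((S,T),g);print(k,X.round(1),"rack x,y",((X-O)@v).round(1),((X-O)@u).round(1))
    else: print(k,g)
E
```

```text
33.8 [ 653.9 -166.1  236.9] [ 0.016 -0.012 -0.01  -0.     0.002  0.001]
red [505.1 170.5  82.5] rack x,y 1.9 -32.6
yellow [528.4 115.1  82.5] rack x,y 1.5 -92.6
green [456.1 284.2  82.3] rack x,y 1.7 91.2
black [480.5 226.1  78.4] rack x,y 1.2 28.2
```

View pics/f.png

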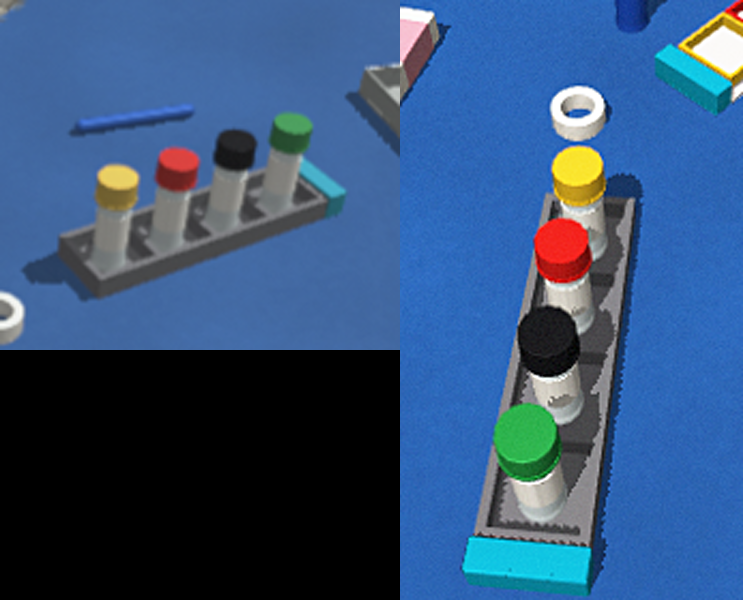

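The final view shows all four tubes upright in the tray. From turquoise the order is green, black, red, yellow, and each is within 3 mm of its pocket centre.

```bash
python3 -c "
from bench import *
print(job_done())"
```

```text
the job is handed in; nothing more can be done
None
```

I moved all four tubes into the shipping rack in reverse order and handed the job in at about 34 s on the robot clock. From the turquoise end, the shipping rack now reads green, black, red, yellow; the collection rack read yellow, red, black, green.

- **Position:** in the last two-view check, each cap centre was 1–2 mm off the pocket centre across the rack and 1–3 mm off along it. The limit is 14 mm.
- **Upright and on the floor:** all four looked upright in the final pictures. Cap heights measured 82–83 mm, close to the expected 84 mm. Black measured 78 mm, which I put down to its dark side being partly missed by the colour mask. I felt each tube touch the floor before letting go, at 3–19 N.
- **Disagreements:** the scene and side cameras differed by about 4 mm on the tray's position, and the wrist camera settled it. The side view of red's placing was blocked by the arm, so I relied on the force rise and a wrist picture afterwards.

The arm was clear of everything at hand-in, and the hand-in gave no verdict.

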